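# Clear the jammed lemon run and fill the basket

## Task

The lemons have jammed at the narrow opening of the steel run. Pull the wooden stick out of its brass holder, poke it down through the slot between the guard bars and nudge the wedged lemon back uphill until the jam lets go and every lemon has run out onto the open rods. Then stand the stick back in its holder and put all the lemons into the wooden box, without disturbing the other things on the counter.

Things in the scene. Friction and masses are not known exactly. Their poses are not given: they have to be found in the camera images.
- chute: The lemon run: a sloping run of sheet steel 615 mm long, fixed. Its frame is level: origin on the counter below the wedged lemon, +y uphill along the run, -y downhill, +x to the side pocket, z up. It drops 10 degrees to -y and leans 5 degrees to -x, so lemons roll downhill by themselves. From y = 0.23 to -0.08 it is a lane 58 mm wide, walls 40 mm, steel floor 90 mm up at the origin.
- pocket (a point): Centre of the side pocket's floor: on the +x side of the lane, from y = +0.02 to -0.06 in the run's frame, it widens the lane to 97 mm; a slanting wall then leads back into the 58 mm lane: the narrow opening. At the start a lemon in the pocket and one in the lane beside it are wedged against each other; the others queue uphill behind.
- slot (a point): Where to poke down: an upright stick set down here (run frame x = -0.010, y = -0.050; this point lies on the steel floor, 80 mm up) enters just downhill of the wedged lemon. Pushed from here about 55 mm uphill (1 to 2 N) and held there for a second or two, its end 15 to 25 mm off the floor, the lane lemon lets the pocket lemon roll out; when the stick is lifted out the rest follow.
- guard (a point): Point between the two guard bars above the wedged lemon. Thin dark bars cover lane and pocket, tops about 62 mm over the steel floor (150 mm above the counter here, 190 mm at the uphill end), so that lemons cannot be lifted out. The slot between the bars, 34 mm wide, runs along the lane from y = -0.08 to 0.22 in the run's frame, centred on x = -0.009.
- outlet (a point): End of the walled lane, on its steel floor, 76 mm above the counter. From here (run frame y = -0.079) down to run_end the run is an open pair of rods with nothing beside or over them, where lemons queue against the end plate, 22 mm (centre) above the rods; they are best taken from above with the fingers closing along the run's x.
- run_end (a point): Foot of the plate (45 mm high) at the low end of the open rods, where the first lemon stops; 24 mm above the counter, run frame y = -0.374.
- holder: Upright round brass holder, fixed, 46 mm outside (60 mm at the foot), 38 mm bore, 110 mm tall, inner floor 6 mm up. Origin at the centre of its underside, z up.
- stick: Plain round wooden stirring stick, 14 mm thick, 240 mm long, rounded ends; at the start it stands, leaning a little, in the holder with about 130 mm showing. Origin at its lower end, +z along it to the upper end.
- basket: Open square wooden box for the lemons, loose, 170 x 170 mm, 60 mm tall, walls and floor 5 mm. Origin at the centre of its underside, z up.
- lemon_a: A lemon, a ball 50 mm across, 75 g; origin at its centre (its axes turn as it rolls). Starts in the side pocket.
- lemon_b: A lemon, a ball 50 mm across, 75 g; origin at its centre (its axes turn as it rolls). Starts wedged in the lane beside the pocket: the one to nudge back.
- lemon_c: A lemon, a ball 50 mm across, 75 g; origin at its centre (its axes turn as it rolls). Starts behind the wedged one.
- lemon_d: A lemon, a ball 50 mm across, 75 g; origin at its centre (its axes turn as it rolls). Starts third in the lane.
- lemon_e: A lemon, a ball 50 mm across, 75 g; origin at its centre (its axes turn as it rolls). Starts on the open rods, at the low end; may be absent.
- lemon_f: A lemon, a ball 50 mm across, 75 g; origin at its centre (its axes turn as it rolls). Starts last in the queue uphill; may be absent.
- glass1: Bystander: glass tea mug, 68 mm wide, 75 mm tall, with a handle, origin at the underside.
- glass2: Bystander: glass tea mug, 68 mm wide, 75 mm tall, with a handle, origin at the underside.
- sugar_bowl: Bystander: bright metal sugar bowl, 110 mm wide, 55 mm tall, origin at the underside.
- tea_tin: Bystander: copper tea tin, 76 mm wide, 110 mm tall, origin at the underside.
- spoon: Bystander: steel spoon lying on the counter, origin at the underside.
- saucer: Bystander: white saucer, 120 mm wide, origin at the underside.
There are look-alikes about, which are no part of the job. Leave any red look-alike of the lemon_c alone. What is shaped like the lemon_e but blue is not meant.

How it is judged:
By the outcome, as a careful person would: the job done as asked, in the order asked, and still so for the second after the job is handed in, with the robot touching nothing.
Of lemon_e, lemon_f only 1 to 2 are there at a start; the rules pass over those that are not, and their reading is None.
At some moment in a run one of basket may be knocked a few centimetres aside while the robot is not near it.
It also fails if it takes over 210 s, if anything falls off the work surface, if the arm or the gripper's body presses on something with over 40 N, if the wrist force passes 120 N, or if a joint passes its speed limit or range.

## Robot

A 6-joint arm with a two-finger parallel gripper is mounted at the origin on the work surface. World frame = base frame: x ahead of the robot, y to its left, z up, the work surface at z = 0. Lengths are in mm, angles in rad, forces in N, time in s.
With the tool pointing down it reaches from about 325 to 900 mm from the base axis. Payload 6.1 kg.
Tool frame: the origin (TCP) lies at the very end of the fingers, on their centre line; the grasp point (between the pads) lies 19 mm behind it; z points along the fingers, x is the direction in which the jaws open and shut, and the axes are right-handed (so a half turn about z gives the same grasp; the last joint's range is limited). The gripper opens to 85 mm and grips with 20 to 120 N. Pads are 22 mm wide; open, the fingers measure 114 mm over their backs; the gripper's body (76 mm by 85 mm) begins 54 mm behind the grasp point. The pads swing forward as they close: fully open they stand 13 mm farther back than shut.
Start: joints at [-1.303, 0.22, 1.526, -0, 1.395, -0.126], TCP at [239.805, -577.156, 199.8] pointing down, gripper open.
Joint ranges: [-2.98, 2.98], [-0.91, 2.08], [0.09, 2.57], [-1.24, 4.39], [0.2, 2.65], [-2.68, 2.68]. Speed limits (rad/s): [2.57, 2.57, 3.01, 3.14, 3.14, 3.14].

## Interface

Orientations are given as a 3x3 rotation matrix whose columns are the frame's x, y, z axes.
In Python, from cell import robot gives the robot as it stands.
- The arm moves only by the shell command python3 -m inch 'ROWS'. ROWS is JSON, a list of rows, each a list of 3 entries, a list of its own where there are three numbers: the shift along the tool's x, y, z in m, then the turn about the tool's z in degrees, then the closure, from 0 (fully open) to 1 (shut). In form: [[[tx, ty, tz], turn, jaw], ...]. A call has 1 to 12 rows; each row is the pose to reach, as a shift and turn from the pose commanded when the call began, along the tool's axes at that moment; what a row does not reach only later rows make up. A row lasts 1/8 s, in which the tool goes at most 62.5 mm and 10.7 degrees, less where a joint would pass 70% of its speed; a pose out of reach is approached as far as the arm can. A call with a gripper value outside its range is refused whole. The fingers move at their own pace and stop on an object; the grip force is fixed at half the most. Time passes only in rows, so rows that repeat a pose let the fingers close. It gives the time, the measured TCP pose, the force and the opening at its end, in the units of the state.
- robot.get_obs(): the state, without advancing time (a new reading comes with each control period).
- robot.get_image(name): name is "scene" or "top" or "wrist"; returns the picture (384x512x3 uint8, red, green, blue); there is no depth.
- robot.get_calibration(name): a dict with "intrinsics" (3x3 intrinsics, pixels), "rvec" (rotation vector, rad) and "tvec" (3), from world to camera coordinates, as OpenCV has them; the wrist camera has in their place "T_tool_cam" (4x4, takes a point from camera to tool coordinates, whose origin is the TCP and whose axes are the tool frame's). Camera axes: x right, y down, z forward; pixel columns grow to the right and rows downward; lengths in mm; the calibration is good to about 2 mm. A picture is of the moment at which its call begins: read the wrist's pose just before it. get_calibration takes no time and is no camera call.
- robot.sign_off(): hands the job in, once; it reports no verdict.
The state is a dict: "clock": time; "joint_positions": joint angles; "qd": joint speeds; "joint_torque": joint torques, N m; "tool_pos": TCP position; "eef_rot": TCP orientation; "wrist_force": force on the tool from outside, world axes, zero at the start; "torque": the same for the moment, N m; "width": finger opening in mm.
Only numpy, scipy, OpenCV 4.12 (cv2) and the standard library are available. Lean on these libraries where they do the work, as an engineer would, in place of code of your own. Each camera call takes 0.05 s, during which the arm holds its last target.

## Working session

There is one attempt and no reset: what is moved stays moved. The work goes in short steps, Python scripts to look and compute and a shell command to move; the robot and the scene stay as the last step left them, time stands still between calls to the robot, and variables do not carry over. Pictures are saved under pics/ and viewed, and the job is handed in when it is done.

```bash
ls; mkdir -p pics
python3 - <<'E'
from cell import robot
import cv2
o=robot.get_obs();print(o)
for n in ["scene","top","wrist"]:
    im=robot.get_image(n);cv2.imwrite(f"pics/{n}0.png",im[:,:,::-1]);print(n,robot.get_calibration(n))
E
```

```text
pics
{'clock': 0.0, 'joint_positions': array([-1.30311078e+00,  2.21215434e-01,  1.52763549e+00, -1.18830203e-05,
        1.39467841e+00, -1.26109998e-01]), 'qd': array([0.00061047, 0.00043514, 0.00092503, 0.00042264, 0.00133279,
       0.0002618 ]), 'joint_torque': array([ 1.33127323e-03, -4.96899819e+01, -3.89394164e+01, -2.90698781e-04,
        1.08104147e-02,  1.33084200e-06]), 'tool_pos': array([ 239.61841092, -576.51706775,  198.69301339]), 'eef_rot': array([[ 3.83697628e-01, -9.23458638e-01, -5.23533415e-04],
       [-9.23456785e-01, -3.83697915e-01,  1.86460752e-03],
       [-1.92276660e-03, -2.31984999e-04, -9.99998125e-01]]), 'wrist_force': array([-0.83242752,  0.53169641,  0.2858689 ]), 'torque': array([ 0.00191153, -0.02676742, -0.02112959]), 'width': 85.1819988623926}
scene {'intrinsics': array([[409.82059108,   0.        , 251.565919  ],
       [  0.        , 409.82059108, 194.42042204],
       [  0.        ,   0.        ,   1.        ]]), 'rvec': array([ 2.14700936,  1.56642264, -0.45226633]), 'tvec': array([-213.37763917, -383.26065279, 1557.13238571])}
top {'intrinsics': array([[363.01334657,   0.        , 251.95496135],
       [  0.        , 363.01334657, 193.54387839],
       [  0.        ,   0.        ,   1.        ]]), 'rvec': array([ 2.13803199, -2.14192907,  0.16344995]), 'tvec': array([  71.08499715,  594.13937546, 1055.28670045])}
wrist {'intrinsics': array([[297.3748923 ,   0.        , 260.31578189],
       [  0.        , 297.3748923 , 187.77029487],
       [  0.        ,   0.        ,   1.        ]]), 'T_tool_cam': array([[ 9.99999890e-01,  3.14380767e-04,  3.46712866e-04,
         6.36896903e-01],
       [-4.09854734e-04,  9.45917024e-01,  3.24408410e-01,
        -8.30494614e+01],
       [-2.25973838e-04, -3.24408516e-01,  9.45917049e-01,
        -1.74915127e+02],
       [ 0.00000000e+00,  0.00000000e+00,  0.00000000e+00,
         1.00000000e+00]])}
```

View pics/scene0.png

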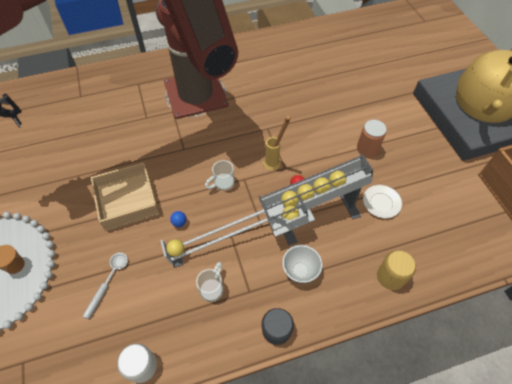

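View pics/top0.png

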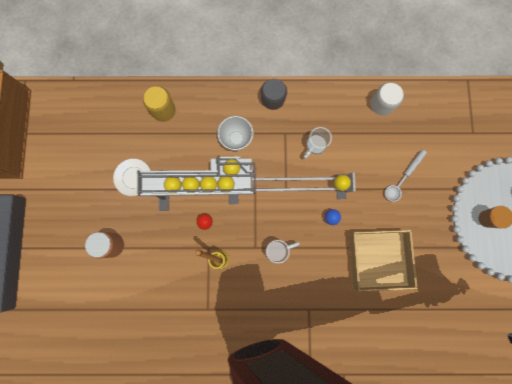

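View pics/wrist0.png

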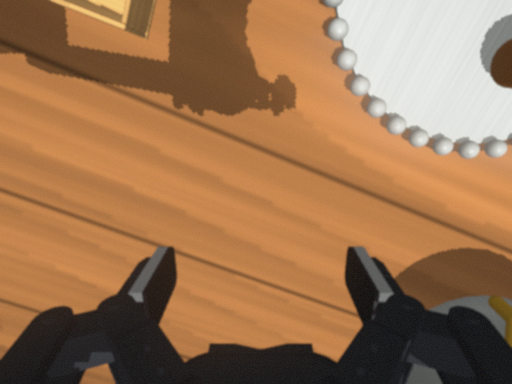

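The top view shows the run with its low end on the right. All six lemons are there: lane ones at (172..226,184), pocket (231,168), rods (343,183). The holder is at (218,260) with the stick leaning up-left, and the box is at (384,260). The red and blue balls are look-alikes.

```bash
cat > h.py <<'E'
import numpy as np, cv2
from cell import robot
def cal(n,obs=None):
    c=robot.get_calibration(n);K=np.array(c["intrinsics"])
    if n=="wrist":
        T=np.array(c["T_tool_cam"]);W=np.eye(4);o=obs or robot.get_obs()
        W[:3,:3]=o["eef_rot"];W[:3,3]=o["tool_pos"];W=W@T
        return K,W[:3,:3],W[:3,3]
    R=cv2.Rodrigues(np.array(c["rvec"]))[0];t=np.array(c["tvec"])
    return K,R.T,-R.T@t
def ray(C,uv):
    K,R,p=C;d=R@np.linalg.solve(K,[uv[0],uv[1],1.]);return p,d/np.linalg.norm(d)
def plane(C,uv,z):
    p,d=ray(C,uv);return p+d*(z-p[2])/d[2]
def tri(*crs):
    A=np.zeros((3,3));b=np.zeros(3);L=[]
    for C,uv in crs:
        p,d=ray(C,uv);M=np.eye(3)-np.outer(d,d);A+=M;b+=M@p;L.append((p,M))
    x=np.linalg.solve(A,b);return x,[round(float(np.linalg.norm(M@(x-p))),1) for p,M in L]
def proj(C,x):
    K,R,p=C;q=K@(R.T@(np.asarray(x,float)-p));return q[:2]/q[2]
def yellow(im):
    h=cv2.cvtColor(im,cv2.COLOR_RGB2HSV)
    return cv2.inRange(h,(23,190,110),(34,255,255))
def blobs(m,amin=30):
    n,l,s,c=cv2.connectedComponentsWithStats(m)
    return [(c[i].round(1).tolist(),s[i].tolist()) for i in range(1,n) if s[i][4]>=amin]
E
python3 - <<'E'
from h import *
for n in ["scene","top"]:
    im=cv2.imread(f"pics/{n}0.png")[:,:,::-1].copy()
    print(n,cal(n)[2]);[print(b) for b in blobs(yellow(im))]
    x0,y0,x1,y1=(150,110,410,280) if n=="scene" else (120,140,380,300)
    c=cv2.resize(im[y0:y1,x0:x1],None,fx=3,fy=3,interpolation=cv2.INTER_CUBIC)
    cv2.imwrite(f"pics/{n}0c.png",c[:,:,::-1])
E
```

```text
scene [1160.35395369 -142.26449841 1118.22159081]
top [ 424.66200866   67.79618461 1134.35027668]
([231.1, 168.9], [224, 165, 15, 9, 103])
([342.0, 182.3], [335, 175, 15, 15, 168])
([225.5, 182.9], [218, 177, 15, 12, 137])
([172.1, 183.2], [165, 178, 16, 12, 139])
([199.1, 183.1], [182, 178, 35, 11, 273])
```

View pics/scene0c.png

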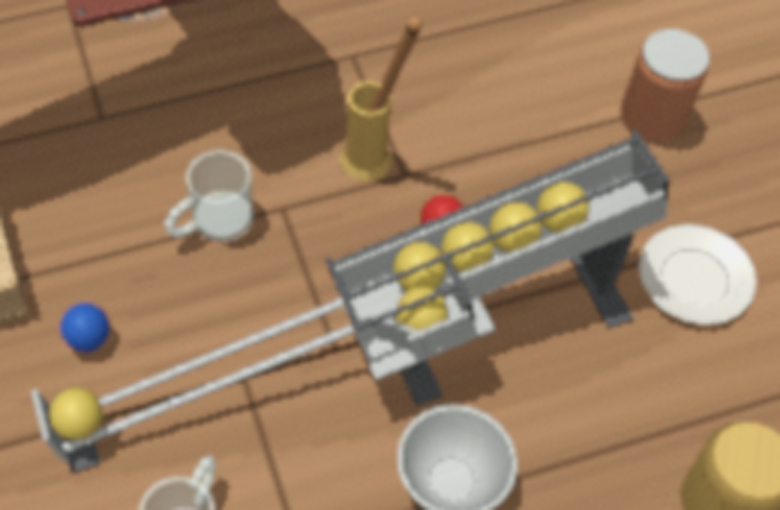

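View pics/top0c.png

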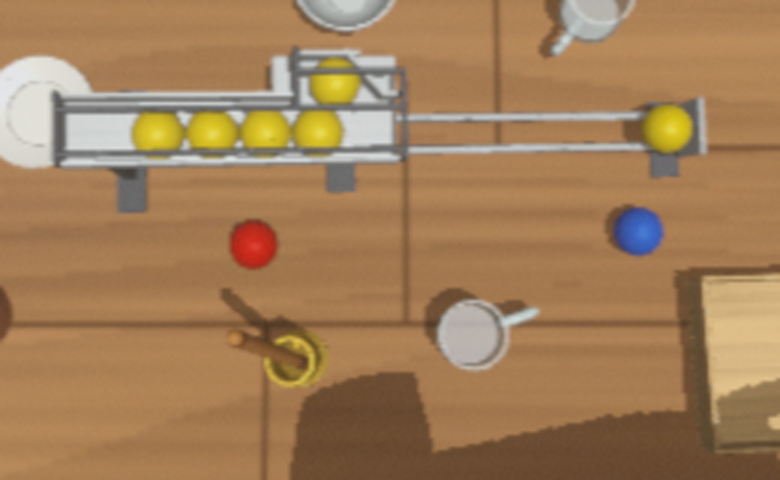

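```bash
python3 - <<'E'
from h import *
S,T=cal("scene"),cal("top")
P=dict(sticktop=((415,24),(235,338)),stickexit=((377,103),(303,360)),rim=((368,98),(293,360)),e=((76,413),(667,129)),a=((421,308),(334,82)),b=((419,266),(319,131)),c=((466,244),(265,131)),d=((515,225),(211,131)),f=((562,204),(157,131)),
guard_dn_far=((332,263),(405,160)),guard_up_far=((633,138),(60,164)),guard_up_near=((665,183),(58,95)),plate_top_far=((36,394),(705,152)),tin=((676,54),(-65,313)),)
for k,(s,t) in P.items():
    x,e=tri((S,(s[0]/3+150-.33,s[1]/3+110-.33)),(T,(t[0]/3+120-.33,t[1]/3+140-.33)));print(k,x.round(1),e)
# box: top corners at z60
im=cv2.imread("pics/top0.png")
for uv in [(354,231),(412,231),(416,290),(358,291)]: print(plane(T,uv,60).round(0))
for uv in [(278,251),(218,260)]: print(plane(T,uv,0).round(0))
E
python3 - <<'E'
import cv2
im=cv2.imread("pics/top0.png");cv2.imwrite("pics/box.png",cv2.resize(im[215:305,330:430],None,fx=6,fy=6,interpolation=2))
im=cv2.imread("pics/scene0.png");cv2.imwrite("pics/boxs.png",cv2.resize(im[155:235,80:170],None,fx=6,fy=6,interpolation=2))
E
```

```text
sticktop [419.4 201.5 234.4] [0.5, 0.5]
stickexit [401.1 165.8 105.9] [8.7, 8.7]
rim [398.6 165.9 112. ] [0.3, 0.3]
e [ 626.7 -204.4   48.2] [0.5, 0.5]
a [658.3 128.  124.1] [1.5, 1.5]
b [612.2 142.9 119.3] [0.7, 0.7]
c [609.7 191.5 131.4] [1.8, 1.8]
d [608.4 240.9 139.4] [1.5, 1.5]
f [606.4 288.5 150.7] [1.6, 1.6]
guard_dn_far [584.4  63.1 121.2] [1.0, 1.0]
guard_up_far [572.4 369.9 177.9] [0.6, 0.6]
guard_up_near [633.4 371.8 184.9] [0.1, 0.1]
plate_top_far [ 601.4 -237.    60.3] [0.8, 0.8]
tin [442.2 500.3 111.1] [0.1, 0.1]
[ 480. -230.   60.]
[ 480. -401.   60.]
[ 311. -401.   60.]
[ 308. -234.   60.]
[422. -10.   0.]
[395. 175.   0.]
```

View pics/box.png

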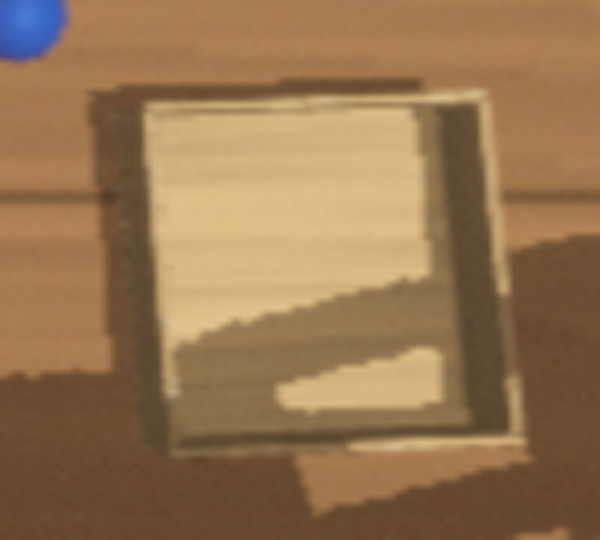

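View pics/boxs.png

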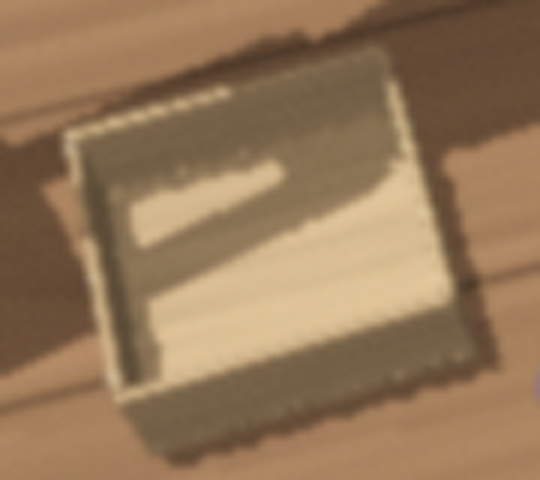

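Triangulation agrees with the text: rim at z=112, stick top at z=234, all six lemons at plausible heights, and run yaw about 2.2°. The stick leans about 13° toward (.5,.86). I'll close the jaws along the lean to straighten it. First I move above the holder with the wrist camera.

```bash
cat >> h.py <<'E'
def go(x,y,z,yaw=None,obs=None):
    o=obs or robot.get_obs();R=np.array(o["eef_rot"]);
    s=R.T@(np.array([x,y,z])-o["tool_pos"])/1000
    y0=np.degrees(np.arctan2(R[1,0],R[0,0]));t=0 if yaw is None else -((yaw-y0+180)%360-180)
    print("shift",s.round(4).tolist(),"turn",round(t,1),"yaw0",round(y0,1),"t",o["clock"])
E
python3 -c "
from h import *
go(480,-300,330,15);go(400,60,330,60)"
```

```text
shift [-0.1635, -0.3281, -0.1307] turn -82.4 yaw0 -67.4 t 0.15
shift [-0.5266, -0.3924, -0.1302] turn -127.4 yaw0 -67.4 t 0.15
```

```bash
python3 -m inch '[[[0,0,-0.06],0,0],[[-0.04,-0.06,-0.131],-10,0],[[-0.08,-0.12,-0.131],-20,0],[[-0.12,-0.2,-0.131],-30,0],[[-0.1635,-0.26,-0.131],-40,0],[[-0.1635,-0.328,-0.131],-50,0],[[-0.22,-0.34,-0.131],-60,0],[[-0.28,-0.35,-0.131],-70,0],[[-0.34,-0.36,-0.131],-80,0],[[-0.4,-0.37,-0.131],-90,0],[[-0.45,-0.38,-0.131],-100,0],[[-0.5,-0.39,-0.131],-110,0]]'; python3 -m inch '[[[0,0,0],0,0]]'
python3 -c "
from h import *
o=robot.get_obs();print(o['tool_pos'],o['wrist_force'])
cv2.imwrite('pics/w1.png',robot.get_image('wrist')[:,:,::-1])
go(400,130,330,60)"
```

```text
clock: 1.65
tool_pos: [410.9, 17.5, 330.6]
eef_rot: [[0.733, 0.68, 0.0], [0.68, -0.733, 0.0], [0.0, 0.0, -1.0]]
wrist_force: [1.5, 0.4, 0.1]
width: 85.6
clock: 1.78
tool_pos: [410.9, 19.4, 331.1]
eef_rot: [[0.731, 0.682, 0.001], [0.682, -0.731, 0.001], [0.001, 0.0, -1.0]]
wrist_force: [0.5, -0.6, -0.9]
width: 85.4
[410.86822122  19.41170628 331.0833785 ] [ 0.51422739 -0.63880844 -0.8906785 ]
shift [0.0682, -0.0904, 0.0009] turn -17.2 yaw0 42.8 t 1.825
```

View pics/w1.png

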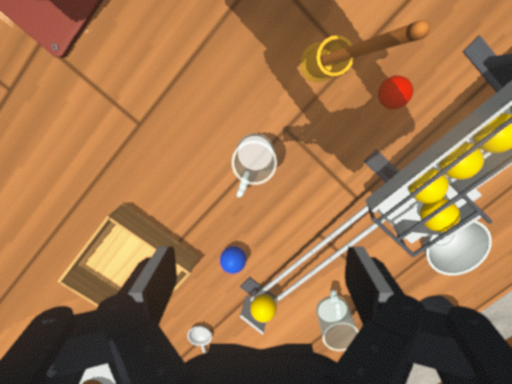

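Wrist view: brass rim centred at (331,56), stick top at (419,30), rods with lemon at (263,308). I'll triangulate using this third view.

Run:
```python
from h import *
o=dict(eef_rot=np.array([[0.731,0.682,0.001],[0.682,-0.731,0.001],[0.001,0,-1.]]),tool_pos=np.array([410.87,19.41,331.08]))
W=cal("wrist",o);S=cal("scene");T=cal("top")
s=lambda u,v:(u/3+149.67,v/3+109.67)
t=lambda u,v:(u/3+119.67,v/3+139.67)
print(tri((W,(421,29)),(S,s(415,24)),(T,t(235,338))))
print(tri((W,(331,56)),(S,s(368,98)),(T,t(293,360))))
print(tri((W,(263,308)),(S,s(76,413)),(T,t(667,129))))
go(404,171,330,60);go(409,179,330,60)
```

```text
(array([419.47766586, 201.38932078, 234.4912258 ]), [0.1, 0.5, 0.5])
(array([395.97400448, 165.99011173, 107.62488508]), [2.7, 1.0, 2.6])
(array([ 627.06712642, -204.52608036,   50.29592155]), [1.0, 0.6, 1.3])
shift [0.099, -0.1178, 0.0009] turn -17.2 yaw0 42.8 t 1.825
shift [0.1081, -0.1203, 0.0009] turn -17.2 yaw0 42.8 t 1.825
```

```bash
python3 -m inch '[[[0.025,-0.03,0],-6,0],[[0.06,-0.07,0],-12,0],[[0.09,-0.1,0],-15.5,0],[[0.105,-0.12,0],-15.5,0],[[0.105,-0.12,0],-15.5,0],[[0.105,-0.12,0],-15.5,0]]'
python3 -c "
from h import *
go(405.4,178.7,195,58);go(398,167,195,58)"
```

```text
clock: 2.58
tool_pos: [408.4, 173.6, 330.5]
eef_rot: [[0.531, 0.847, -0.0], [0.847, -0.531, -0.001], [-0.001, 0.0, -1.0]]
wrist_force: [-0.3, -0.4, 0.4]
width: 85.3
shift [0.0029, -0.0053, 0.1355] turn -0.1 yaw0 57.9 t 2.575
shift [-0.011, -0.0054, 0.1355] turn -0.1 yaw0 57.9 t 2.575
```

```bash
python3 -m inch '[[[0.003,-0.0053,0.04],0,0],[[0.003,-0.0053,0.09],0,0],[[0.003,-0.0053,0.12],0,0],[[0.003,-0.0053,0.1355],0,0],[[0.003,-0.0053,0.1355],0,0],[[-0.005,-0.0053,0.1355],0,0],[[-0.011,-0.0053,0.1355],0,0.2],[[-0.011,-0.0053,0.1355],0,0.4],[[-0.011,-0.0053,0.1355],0,0.5]]'
python3 -c "
from h import *
for n in ['scene','wrist']: cv2.imwrite(f'pics/{n}2.png',robot.get_image(n)[:,:,::-1])
im=cv2.imread('pics/scene2.png')[80:200,210:370];cv2.imwrite('pics/scene2c.png',cv2.resize(im,None,fx=4,fy=4,interpolation=2))"
```

```text
clock: 3.7
tool_pos: [405.5, 171.1, 205.2]
eef_rot: [[0.529, 0.848, 0.022], [0.848, -0.529, 0.007], [0.018, 0.015, -1.0]]
wrist_force: [3.1, 5.0, 28.9]
width: 42.9
```

View pics/scene2c.png

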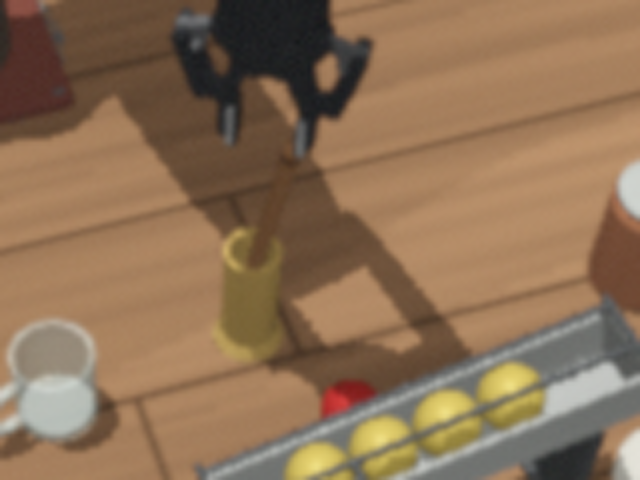

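View pics/wrist2.png

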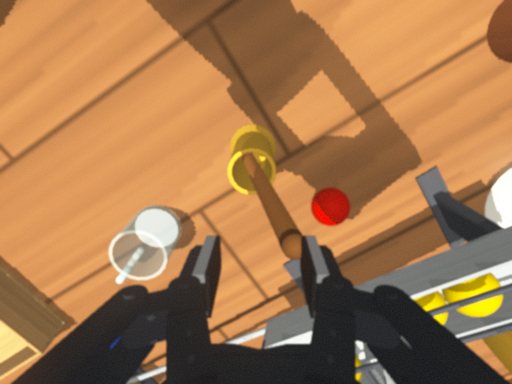

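Run:
```python
from h import *
o=robot.get_obs();print(o['clock'],o['tool_pos'],o['wrist_force'],o['width'])
W=cal("wrist");S=cal("scene")
x,e=tri((W,(290,242)),(S,(290/4+209.9,155/4+79.9)));print(x,e)
R=o['eef_rot'];print(R.T@(x-o['tool_pos']))
for p in [(42/2,0,0),(-21,0,0),(21,0,-19)]: print(proj(W,o['tool_pos']+R@np.array(p)))
```

```text
3.8 [405.45175439 171.09758016 205.21206217] [ 2.34540022  4.04660028 28.85641511] 42.53971613549937
[414.23914966 185.01240699 230.4048916 ] [0.9, 0.9]
[ 16.89735705   0.45870766 -24.89554756]
[294.05796293 222.05493014]
[229.21050027 222.03409638]
[297.53372369 236.0984005 ]
```

```bash
python3 -m inch '[[[0,0,-0.01],0,0.45],[[0,0,-0.016],0,0.45],[[0,0,-0.016],0,0.45]]'; python3 -m inch '[[[0,0,0],0,0.6],[[0,0,0],0,0.7],[[0,0,0],0,0.75]]'; python3 -m inch '[[[0,0,0],0,0.9],[[0,0,0],0,1]]'
```

```text
clock: 4.18
tool_pos: [397.5, 168.4, 211.5]
eef_rot: [[0.529, 0.849, 0.0], [0.849, -0.529, -0.0], [0.0, 0.0, -1.0]]
wrist_force: [0.5, -0.1, -0.3]
width: 46.9
clock: 4.55
tool_pos: [397.3, 168.5, 210.8]
eef_rot: [[0.529, 0.849, -0.001], [0.849, -0.529, -0.0], [-0.001, -0.001, -1.0]]
wrist_force: [0.3, -0.4, -0.1]
width: 21.2
clock: 4.8
tool_pos: [397.5, 168.5, 211.2]
eef_rot: [[0.529, 0.849, -0.0], [0.849, -0.529, -0.0], [-0.0, -0.0, -1.0]]
wrist_force: [-0.6, -0.2, -0.1]
width: 0.1
```

```bash
python3 -c "
from h import *
for n in ['scene','wrist']: cv2.imwrite(f'pics/{n}3.png',robot.get_image(n)[:,:,::-1])
im=cv2.imread('pics/scene3.png')[80:200,210:370];cv2.imwrite('pics/scene3c.png',cv2.resize(im,None,fx=4,fy=4,interpolation=2))"
```

```text
(no output)
```

View pics/scene3c.png

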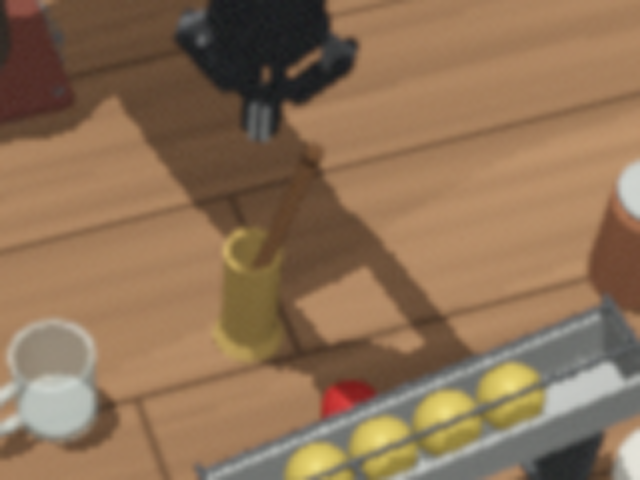

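View pics/wrist3.png

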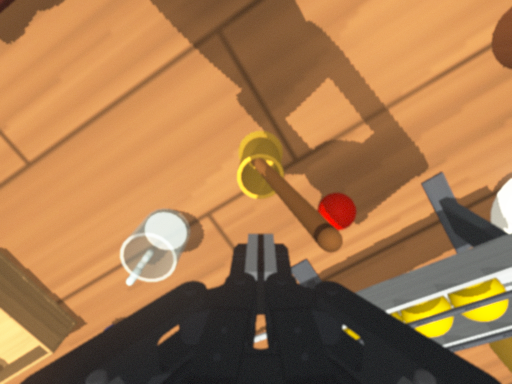

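```bash
python3 -m inch '[[[0,0,-0.04],0,1],[[0,0,-0.08],0,0.5],[[0.01,0,-0.08],0,0],[[0.02,0,-0.08],0,0],[[0.028,0,-0.08],0,0],[[0.028,0,-0.08],0,0],[[0.028,0,-0.08],0,0]]'; python3 -m inch '[[[0,0,0.03],0,0],[[0,0,0.06],0,0],[[0,0,0.08],0,0],[[0,0,0.097],0,0],[[0,0,0.097],0,0],[[0,0,0.097],0,0]]'
python3 -c "
from h import *
for n in ['scene','wrist']: cv2.imwrite(f'pics/{n}4.png',robot.get_image(n)[:,:,::-1])
im=cv2.imread('pics/scene4.png')[80:200,210:370];cv2.imwrite('pics/scene4c.png',cv2.resize(im,None,fx=4,fy=4,interpolation=2))"
```

```text
clock: 5.78
tool_pos: [412.0, 192.2, 290.6]
eef_rot: [[0.529, 0.849, -0.001], [0.849, -0.529, -0.001], [-0.001, -0.001, -1.0]]
wrist_force: [-0.0, -0.3, -0.6]
width: 85.3
clock: 6.52
tool_pos: [412.9, 192.4, 195.2]
eef_rot: [[0.529, 0.849, 0.001], [0.849, -0.529, 0.0], [0.001, 0.001, -1.0]]
wrist_force: [-0.0, 0.8, -0.4]
width: 85.5
```

View pics/scene4c.png

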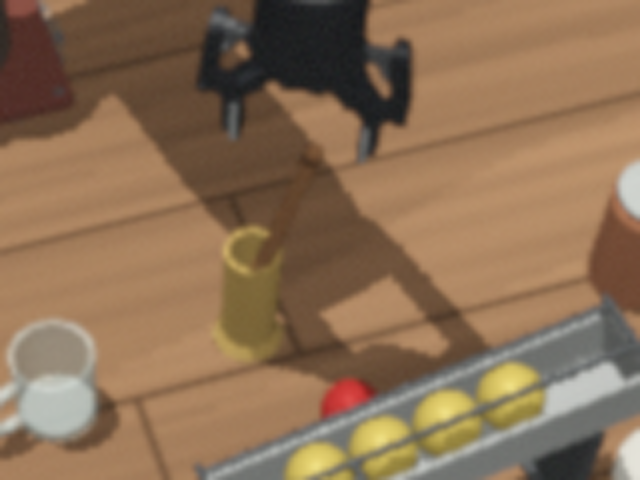

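View pics/wrist4.png

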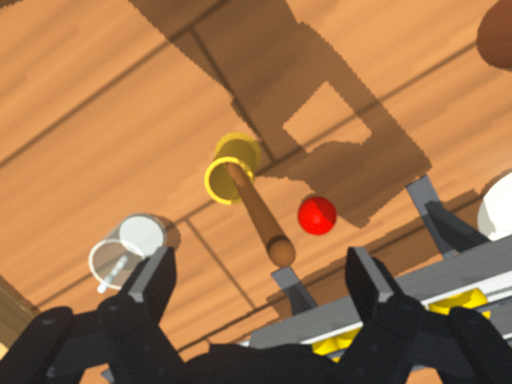

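Run:
```python
from h import *
o=robot.get_obs();R=o['eef_rot']
W=cal("wrist");S=cal("scene")
x,e=tri((W,(282,248)),(S,(313/4+209.9,153/4+79.9)));print(x,e)
print(R.T@(x-o['tool_pos']))
for z in (0,-13,-25,-39): print(z,proj(W,o['tool_pos']+R@np.array([42.5,0,z])),proj(W,o['tool_pos']+R@np.array([42.5,11,z])))
```

```text
[417.63916074 202.30850493 230.19288543] [0.0, 0.0]
[ 10.79171025  -1.31591623 -34.73737299]
0 [327.27653999 222.08771527] [326.04931144 237.23102109]
-13 [331.84472747 231.39657577] [330.44662535 247.37132366]
-25 [336.65156524 241.1917478 ] [335.0618926  258.01423143]
-39 [343.14503493 254.4238675 ] [341.2774901  272.34753593]
```

```bash
python3 -m inch '[[[0,0,0.008],0,0],[[0,0,0.008],0,0]]'; python3 -m inch '[[[-0.01,0,0],0,0],[[-0.01,0,0],0,0]]';python3 -m inch '[[[-0.01,0,0],0,0],[[-0.01,0,0],0,0]]';python3 -m inch '[[[-0.006,0,0],0,0.1],[[-0.006,0,0],0,0.2]]'
python3 -c "
from h import *
for n in ['scene','wrist']: cv2.imwrite(f'pics/{n}5.png',robot.get_image(n)[:,:,::-1])
a=cv2.imread('pics/scene5.png')[80:200,210:370];b=cv2.imread('pics/wrist5.png')[100:384,60:460];cv2.imwrite('pics/c5.png',np.hstack([cv2.resize(a,(400,300)),cv2.resize(b,(400,300))]))"
```

```text
clock: 6.88
tool_pos: [411.9, 192.2, 185.6]
eef_rot: [[0.529, 0.849, -0.001], [0.849, -0.529, -0.0], [-0.001, -0.001, -1.0]]
wrist_force: [0.2, -0.2, 0.4]
width: 85.4
clock: 7.12
tool_pos: [406.8, 183.3, 186.3]
eef_rot: [[0.529, 0.848, 0.0], [0.848, -0.529, -0.0], [-0.0, 0.0, -1.0]]
wrist_force: [-0.9, -0.4, -0.3]
width: 85.2
clock: 7.38
tool_pos: [401.5, 174.8, 186.4]
eef_rot: [[0.53, 0.848, 0.0], [0.848, -0.53, -0.0], [0.0, 0.0, -1.0]]
wrist_force: [-0.4, 0.3, -0.9]
width: 85.4
clock: 7.62
tool_pos: [398.5, 170.0, 186.3]
eef_rot: [[0.529, 0.848, 0.0], [0.848, -0.529, -0.0], [0.0, 0.0, -1.0]]
wrist_force: [0.5, 0.5, 0.2]
width: 68.3
```

View pics/c5.png

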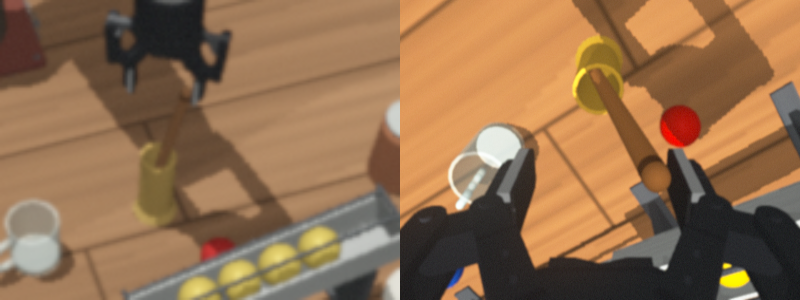

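```bash
python3 -m inch '[[[0,0,0],0,0.3],[[0,0,0],0,0.4]]';python3 -m inch '[[[0,0,0],0,0.45],[[0,0,0],0,0.5]]';python3 -m inch '[[[0,0,0],0,0.6],[[0,0,0],0,0.65]]';python3 -m inch '[[[0,0,0],0,0.8],[[0,0,0],0,0.8]]'
python3 -c "
from h import *
for n in ['scene','wrist']: cv2.imwrite(f'pics/{n}6.png',robot.get_image(n)[:,:,::-1])
a=cv2.imread('pics/scene6.png')[80:200,210:370];b=cv2.imread('pics/wrist6.png')[100:384,60:460];cv2.imwrite('pics/c6.png',np.hstack([cv2.resize(a,(400,300)),cv2.resize(b,(400,300))]))"
```

```text
clock: 7.98
tool_pos: [398.7, 170.3, 186.3]
eef_rot: [[0.529, 0.849, -0.0], [0.849, -0.529, -0.0], [-0.0, -0.0, -1.0]]
wrist_force: [0.8, 0.2, -0.9]
width: 51.3
clock: 8.22
tool_pos: [398.6, 170.3, 186.3]
eef_rot: [[0.529, 0.849, -0.0], [0.849, -0.529, -0.0], [-0.0, -0.0, -1.0]]
wrist_force: [0.4, 0.2, -0.4]
width: 42.5
clock: 8.48
tool_pos: [398.6, 170.2, 186.3]
eef_rot: [[0.529, 0.849, -0.0], [0.849, -0.529, -0.0], [-0.0, -0.0, -1.0]]
wrist_force: [0.8, 0.2, -0.2]
width: 29.7
clock: 8.72
tool_pos: [398.6, 170.2, 186.3]
eef_rot: [[0.529, 0.849, 0.0], [0.849, -0.529, 0.0], [0.0, 0.0, -1.0]]
wrist_force: [0.1, -0.4, 0.0]
width: 17.3
```

View pics/c6.png

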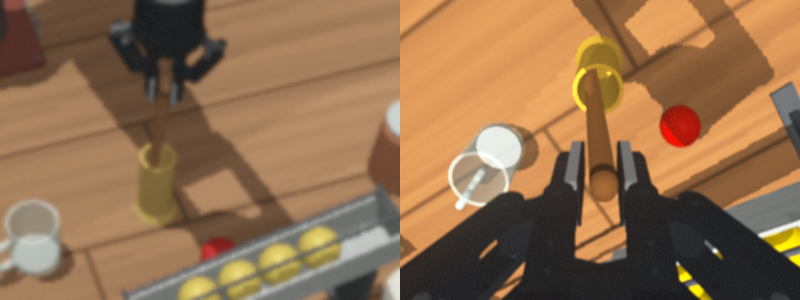

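```bash
python3 -m inch '[[[0,0,0],0,0.9],[[0,0,0],0,1],[[0,0,0],0,1],[[0,0,0],0,1]]'
python3 -m inch '[[[0,0,-0.02],0,1],[[0,0,-0.05],0,1],[[0,0,-0.09],0,1],[[0,0,-0.13],0,1],[[0,0,-0.16],0,1],[[0,0,-0.16],0,1]]'
python3 -c "
from h import *
for n in ['scene','wrist','top']: cv2.imwrite(f'pics/{n}7.png',robot.get_image(n)[:,:,::-1])
a=cv2.imread('pics/scene7.png')[20:200,170:410];b=cv2.imread('pics/wrist7.png')[84:384,60:460];cv2.imwrite('pics/c7.png',np.hstack([cv2.resize(a,(400,300)),cv2.resize(b,(400,300))]))"
```

```text
clock: 9.32
tool_pos: [398.7, 170.1, 186.5]
eef_rot: [[0.529, 0.849, 0.0], [0.849, -0.529, -0.0], [-0.0, 0.0, -1.0]]
wrist_force: [-1.6, -1.2, 3.2]
width: 11.7
clock: 10.07
tool_pos: [399.9, 170.9, 348.6]
eef_rot: [[0.529, 0.849, 0.005], [0.849, -0.529, 0.002], [0.004, 0.003, -1.0]]
wrist_force: [1.0, 0.2, -0.6]
width: 11.8
```

View pics/c7.png

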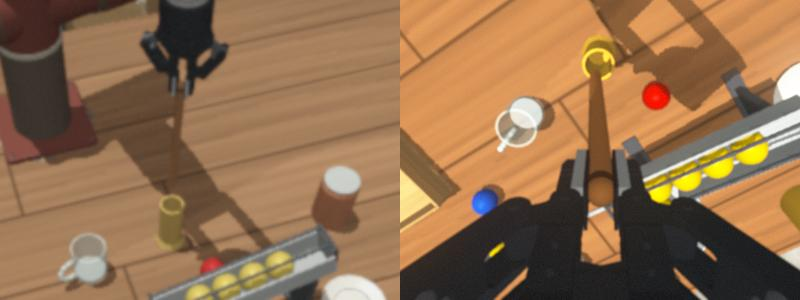

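View pics/top7.png

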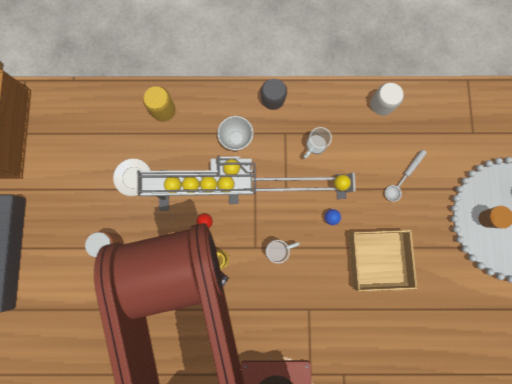

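```bash
python3 -c "
from h import *
a=cv2.imread('pics/scene7.png')[60:160,230:330];b=cv2.imread('pics/wrist7.png')[120:320,180:380];cv2.imwrite('pics/c7.png',np.hstack([cv2.resize(a,(400,400),interpolation=2),cv2.resize(b,(400,400),interpolation=2)]))
o=robot.get_obs();W=cal('wrist');print(o['tool_pos'],robot.get_obs()['wrist_force'])
for z in (-60,0,170,180): print(z,proj(W,o['tool_pos']+o['eef_rot']@[0,0,z]),proj(cal('scene'),o['tool_pos']+o['eef_rot']@[0,0,z]))"
```

```text
[398.1386784  170.29503768 344.67645221] [ 0.11615819  0.03055741 -0.04238548]
-60 [262.23923987 279.08953675] [278.57944439  68.37025058]
0 [261.66150786 222.07146442] [277.38307715  86.14791383]
170 [261.03219671 159.96289523] [274.52983303 128.54627706]
180 [261.01254655 158.02356316] [274.38264106 130.73350619]
```

View pics/c7.png

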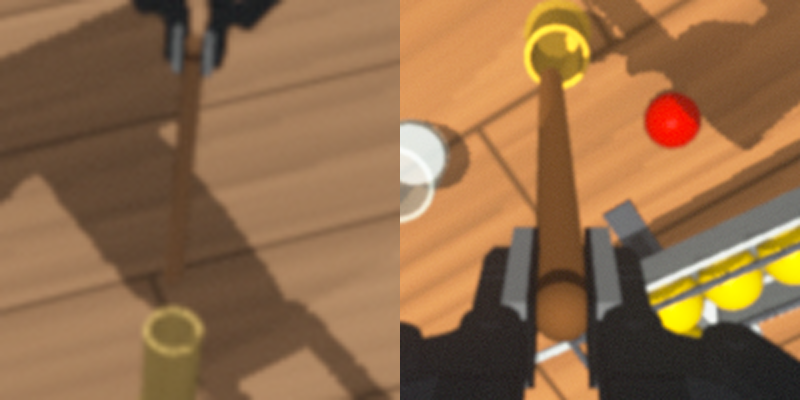

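```bash
python3 -c "
from h import *
o=robot.get_obs();W=cal('wrist');S=cal('scene')
x,e=tri((W,(256.5,156)),(S,(272.9,129.2)));print(x,e,o['eef_rot'].T@(x-o['tool_pos']))
"
```

```text
[392.34404101 167.26907659 166.82167268] [0.0, 0.0] [ -5.42189471  -3.00982424 177.86680657]
```

```bash
python3 -c "
from h import *
go(575,99,375,92.2)"
```

```text
shift [0.033, 0.1878, -0.0307] turn -34.1 yaw0 58.1 t 10.225
```

```bash
python3 -m inch '[[[0.003,0.02,-0.01],-4,1],[[0.009,0.05,-0.025],-10,1],[[0.014,0.08,-0.0307],-16,1],[[0.02,0.115,-0.0307],-22,1],[[0.026,0.15,-0.0307],-28,1],[[0.03,0.17,-0.0307],-34,1],[[0.033,0.188,-0.0307],-34,1],[[0.033,0.188,-0.0307],-34,1],[[0.033,0.188,-0.0307],-34,1]]'
python3 -c "
from h import *
o=robot.get_obs();print(o['tool_pos'],o['eef_rot'].tolist())
cv2.imwrite('pics/w8.png',robot.get_image('wrist')[:,:,::-1]);cv2.imwrite('pics/s8.png',robot.get_image('scene')[:,:,::-1])"
```

```text
clock: 11.35
tool_pos: [574.9, 99.0, 375.8]
eef_rot: [[-0.036, 0.999, -0.002], [0.999, 0.036, 0.0], [0.0, -0.002, -1.0]]
wrist_force: [0.4, 0.2, 0.1]
width: 12.0
[574.89589237  99.03852552 375.8169508 ] [[-0.035979383416796434, 0.9993501883361194, -0.002164495670948809], [0.9993524864763509, 0.035979953826792414, 0.0002251580702686431], [0.00030289021422739754, -0.0021549930821904264, -0.9999976321283635]]
```

View pics/w8.png

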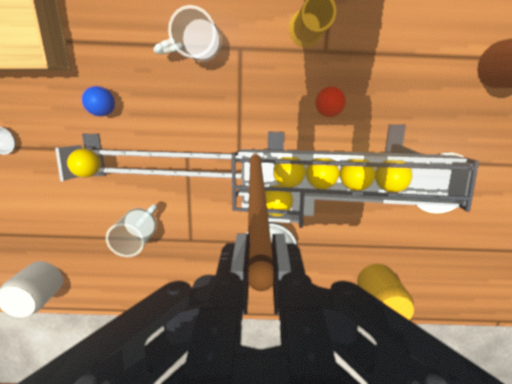

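View pics/s8.png

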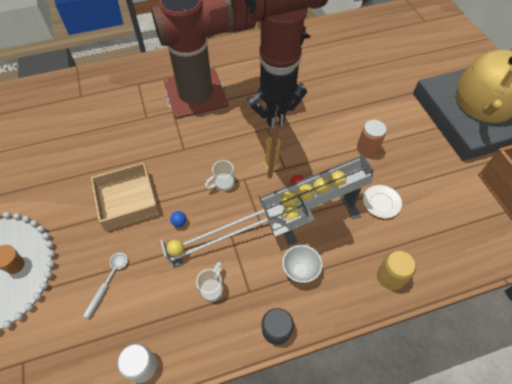

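```bash
python3 -c "
from h import *
a=cv2.imread('pics/w8.png')[140:230,220:340];cv2.imwrite('pics/w8c.png',cv2.resize(a,(720,540),interpolation=2))
a=cv2.imread('pics/top0.png')[150:210,210:300];cv2.imwrite('pics/t8c.png',cv2.resize(a,(720,480),interpolation=2))
"
```

```text
(no output)
```

View pics/w8c.png

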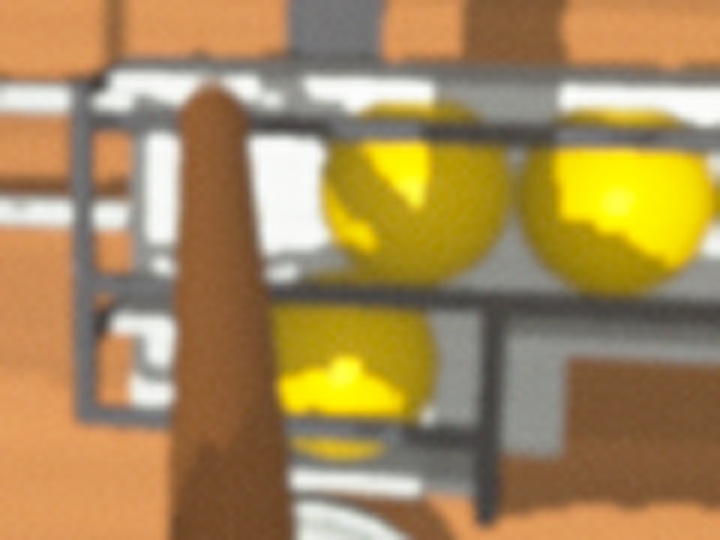

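View pics/t8c.png

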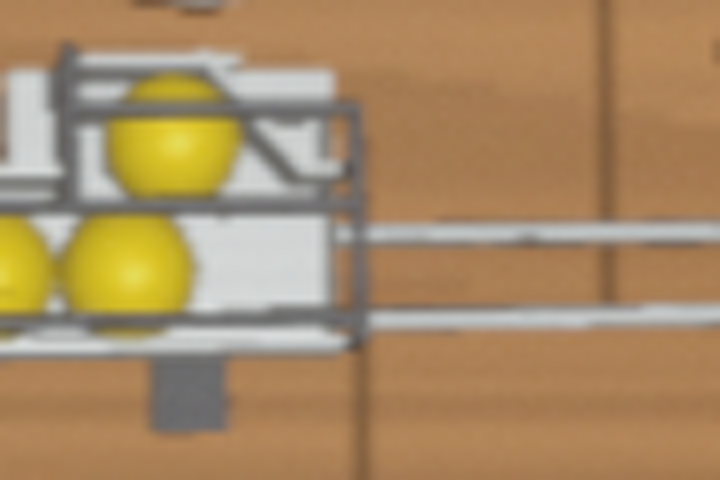

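```bash
python3 -c "
from h import *
o=robot.get_obs();W=cal('wrist');T=cal('top')
w=lambda u,v:(u/6+219.6,v/6+139.6)
t=lambda u,v:(u/8+209.5,v/8+149.5)
S=cal('scene')
a=tri((W,w(88,118)),(T,t(357,320)));b=tri((W,w(88,290)),(T,t(357,205)))
c=tri((W,w(88,412)),(T,t(357,107)))
print(a,b,c);m=(a[0]+b[0])/2;print('slot mid at y=-80',m)
print('near bar junction',tri((W,w(490,300)),(T,t(65,207))))
print('lemon b',tri((W,w(415,190)),(T,t(130,272))))
print('lemon a',tri((W,w(345,380)),(T,t(176,135))))
print(tri((W,(85,162)),(T,(342,182.6))))
print('tip', plane(W,w(212,95),198), tri((W,w(212,95)),(S,(0,0)))[0]*0)
for z in (140,145,150): print([plane(C,p,z).round(1) for C,p in ((W,w(88,118)),(W,w(88,290)),(T,t(357,320)),(T,t(357,205)))])
"
```

```text
(array([588.71819353,  63.37107011, 150.80965787]), [0.6, 0.6]) (array([628.44092711,  63.70191656, 155.62966527]), [0.0, 0.0]) (array([666.9760149 ,  63.07158286, 138.455961  ]), [0.5, 0.5])
slot mid at y=-80 [608.57956032  63.53649333 153.21966157]
near bar junction (array([633.03076825, 163.6407475 , 136.31519603]), [2.6, 2.6])
lemon b (array([613.99995763, 144.44620132, 109.15888092]), [0.7, 0.7])
lemon a (array([659.44217602, 127.46827029, 129.14604841]), [0.2, 0.2])
(array([ 626.7926851 , -203.24598555,   50.51768016]), [0.2, 0.2])
tip [571.12281989  91.74082355 198.        ] [ 0. -0.  0.]
[array([590.9,  62.1, 140. ]), array([633.8,  62.4, 140. ]), array([591. ,  63.8, 140. ]), array([631.7,  63.7, 140. ])]
[array([589.7,  62.5, 145. ]), array([632.1,  62.8, 145. ]), array([590.2,  63.8, 145. ]), array([630.7,  63.7, 145. ])]
[array([588.4,  62.9, 150. ]), array([630.4,  63.2, 150. ]), array([589.3,  63.8, 150. ]), array([629.6,  63.7, 150. ])]
```

```bash
python3 -c "
from h import *
go(612,99.5,375,92.2);go(612,99.5,279,92.2)"
```

```text
shift [-0.0011, 0.037, 0.0017] turn -0.1 yaw0 92.1 t 11.45
shift [-0.0011, 0.0371, 0.0977] turn -0.1 yaw0 92.1 t 11.45
```

```bash
python3 -m inch '[[[-0.001,0.01,0],0,1],[[-0.001,0.025,0],0,1],[[-0.001,0.037,0],0,1],[[-0.001,0.037,0],0,1],[[-0.001,0.037,0.01],0,1],[[-0.001,0.037,0.03],0,1],[[-0.001,0.037,0.04],0,1],[[-0.001,0.037,0.04],0,1]]'
python3 -c "
from h import *
o=robot.get_obs();print(o['tool_pos'],o['wrist_force'])
cv2.imwrite('pics/w9.png',robot.get_image('wrist')[:,:,::-1]);cv2.imwrite('pics/s9.png',robot.get_image('scene')[:,:,::-1]);
a=cv2.imread('pics/w9.png')[130:260,200:340];b=cv2.imread('pics/s9.png')[110:230,240:380]
cv2.imwrite('pics/c9.png',np.hstack([cv2.resize(a,(400,371),interpolation=2),cv2.resize(b,(400,371),interpolation=2)]))"
```

```text
clock: 12.45
tool_pos: [611.7, 99.1, 335.1]
eef_rot: [[-0.036, 0.999, -0.003], [0.999, 0.036, -0.0], [0.0, -0.003, -1.0]]
wrist_force: [0.3, -0.3, 0.0]
width: 12.1
[611.69501351  99.07887615 335.0562086 ] [ 0.31063699 -0.32103695  0.01384226]
```

View pics/c9.png

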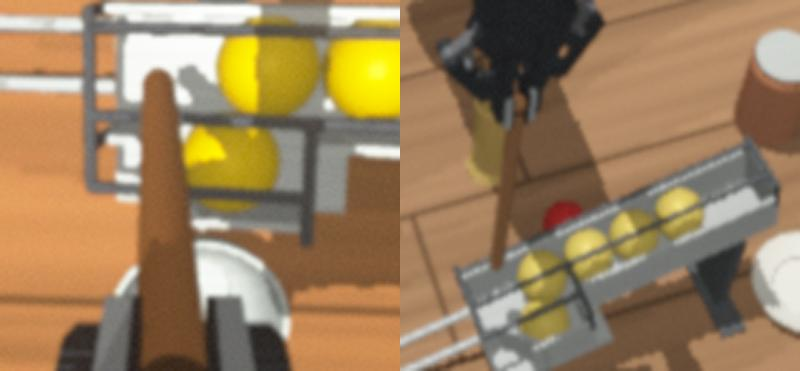

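```bash
python3 -c "
from h import *
W=cal('wrist');S=cal('scene')
print(tri((W,(254.7,156.5)),(S,(273.8,201.5))), robot.get_obs()['tool_pos'])"
```

```text
(array([616.14779711,  92.03483641, 133.85210035]), [1.0, 1.0]) [612.57882029  99.12270061 337.16306629]
```

```bash
python3 -c "
from h import *
W=cal('wrist');S=cal('scene')
for p in [(609,92.6,157),(609,92.6,150),(614,92,145),(616,92,134)]: print(p,proj(W,p),proj(S,p))
a=cv2.imread('pics/s9.png')[120:220,255:335];cv2.imwrite('pics/c9.png',cv2.resize(a,(480,600),interpolation=2))"
```

```text
(609, 92.6, 157) [255.75931994 155.33730601] [273.13350753 195.03169608]
(609, 92.6, 150) [255.84187894 154.08308532] [273.03010353 196.36242972]
(614, 92, 145) [255.2979911  157.09553406] [273.34782732 198.82113149]
(616, 92, 134) [255.38662954 156.67414526] [273.42155416 201.44449345]
```

View pics/c9.png

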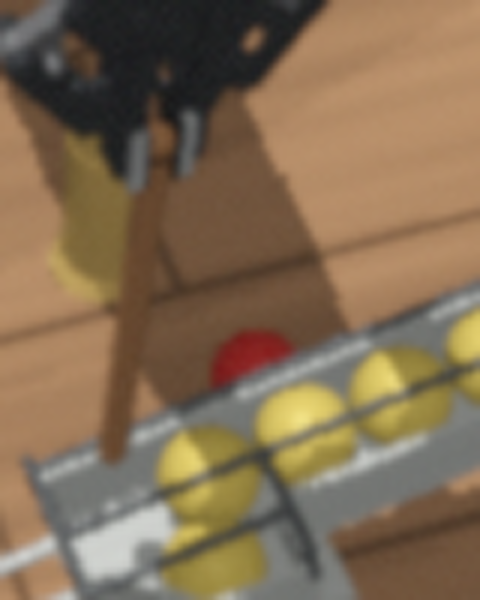

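```bash
python3 -m inch '[[[0,0,0.01],0,1],[[0,0,0.02],0,1],[[0,0,0.03],0,1],[[0,0,0.04],0,1],[[0,0,0.04],0,1]]'; python3 -m inch '[[[0,0,0.005],0,1],[[0,0,0.01],0,1],[[0,0,0.015],0,1],[[0,0,0.015],0,1]]'
python3 -c "
from h import *
o=robot.get_obs();print(o['tool_pos'],o['wrist_force'])
cv2.imwrite('pics/w10.png',robot.get_image('wrist')[:,:,::-1]);cv2.imwrite('pics/s10.png',robot.get_image('scene')[:,:,::-1]);
a=cv2.imread('pics/w10.png')[130:250,200:320];b=cv2.imread('pics/s10.png')[130:250,250:370]
cv2.imwrite('pics/c10.png',np.hstack([cv2.resize(a,(400,400),interpolation=2),cv2.resize(b,(400,400),interpolation=2)]))"
```

```text
clock: 13.18
tool_pos: [612.0, 99.1, 295.4]
eef_rot: [[-0.036, 0.999, -0.002], [0.999, 0.036, -0.0], [-0.0, -0.002, -1.0]]
wrist_force: [-0.8, 0.2, 0.2]
width: 12.1
clock: 13.68
tool_pos: [612.3, 99.1, 281.3]
eef_rot: [[-0.036, 0.999, -0.001], [0.999, 0.036, -0.0], [0.0, -0.001, -1.0]]
wrist_force: [0.5, 0.0, 0.1]
width: 11.8
[612.3443228   99.09974978 281.3389107 ] [0.46310049 0.01924895 0.09372396]
```

View pics/c10.png

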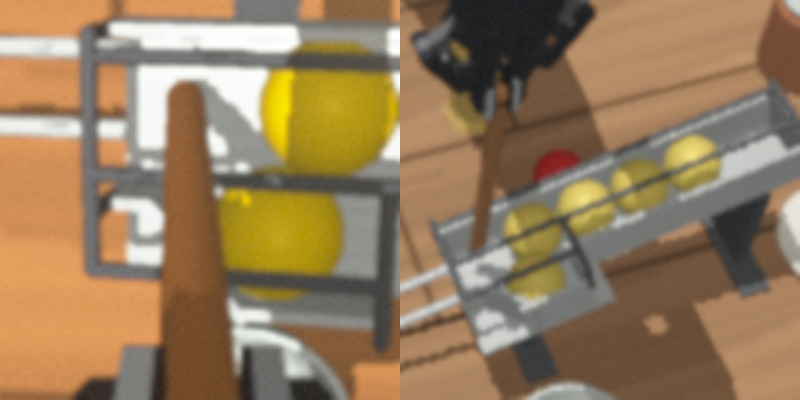

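The stick is in the slot with no contact force. Now I push uphill.

```bash
python3 -m inch '[[[0.005,0,-0.001],0,1],[[0.01,0,-0.002],0,1],[[0.015,0,-0.003],0,1],[[0.02,0,-0.004],0,1],[[0.025,0,-0.004],0,1],[[0.03,0,-0.005],0,1]]'; python3 -m inch '[[[0.005,0,-0.001],0,1],[[0.01,0,-0.002],0,1],[[0.015,0,-0.003],0,1],[[0.02,0,-0.004],0,1],[[0.025,0,-0.004],0,1],[[0.025,0,-0.004],0,1],[[0.025,0,-0.004],0,1],[[0.025,0,-0.004],0,1]]'
cat > snap.py <<'E'
import sys
from h import *
t=sys.argv[1];o=robot.get_obs();print(o['clock'],o['tool_pos'],o['wrist_force'])
cv2.imwrite(f'pics/w{t}.png',robot.get_image('wrist')[:,:,::-1]);cv2.imwrite(f'pics/s{t}.png',robot.get_image('scene')[:,:,::-1]);
a=cv2.imread(f'pics/w{t}.png');b=cv2.imread(f'pics/s{t}.png')[80:320,140:460]
cv2.imwrite(f'pics/c{t}.png',np.hstack([cv2.resize(a,(400,300)),cv2.resize(b,(400,300))]))
E
python3 snap.py 11
```

```text
clock: 14.52
tool_pos: [611.4, 129.1, 286.8]
eef_rot: [[-0.036, 0.999, -0.001], [0.999, 0.036, -0.001], [-0.001, -0.001, -1.0]]
wrist_force: [0.3, -1.2, -1.3]
width: 11.6
clock: 15.52
tool_pos: [610.7, 154.1, 291.0]
eef_rot: [[-0.036, 0.999, -0.0], [0.999, 0.036, 0.0], [0.0, -0.0, -1.0]]
wrist_force: [0.3, -1.3, -1.8]
width: 12.2
15.525 [610.65349476 154.06461109 290.95466327] [ 0.28065126 -1.28989693 -1.75258101]
```

View pics/c11.png

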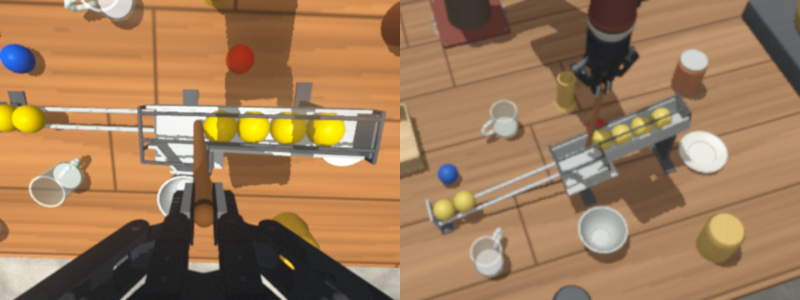

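Lemon a has rolled out. Now I lift the stick out.

```bash
python3 -m inch '[[[0,0,-0.02],0,1],[[0,0,-0.05],0,1],[[0,0,-0.085],0,1],[[0,0,-0.11],0,1],[[0,0,-0.11],0,1],[[0,0,-0.11],0,1],[[0,0,-0.11],0,1],[[0,0,-0.11],0,1],[[0,0,-0.11],0,1],[[0,0,-0.11],0,1],[[0,0,-0.11],0,1]]'
python3 snap.py 12
```

```text
clock: 17.0
tool_pos: [610.7, 154.1, 401.0]
eef_rot: [[-0.036, 0.999, 0.0], [0.999, 0.036, 0.0], [0.0, 0.0, -1.0]]
wrist_force: [-0.5, 0.8, 0.2]
width: 11.7
17.0 [610.66152516 154.10460462 400.98125861] [-0.45000336  0.80202937  0.21139363]
```

View pics/c12.png

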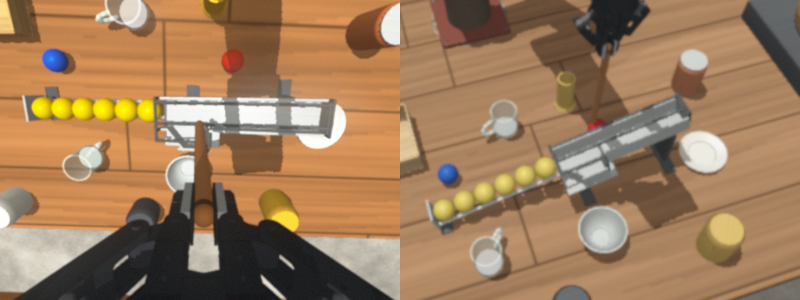

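All six lemons are queued on the open rods, (40..150,108) in the left crop. Next, back over the holder.

```bash
python3 -c "
from h import *
go(400,171,350,58)"
```

```text
shift [0.0245, -0.2099, 0.051] turn 34.1 yaw0 92.1 t 17.1
```

```bash
python3 -m inch '[[[0.002,-0.02,0],4,1],[[0.007,-0.06,0],10,1],[[0.012,-0.1,0],18,1],[[0.017,-0.14,0.01],26,1],[[0.021,-0.18,0.03],34,1],[[0.0245,-0.2,0.045],34,1],[[0.0245,-0.21,0.051],34,1],[[0.0245,-0.21,0.051],34,1],[[0.0245,-0.21,0.051],34,1]]'
python3 snap.py 13
python3 -c "
from h import *
a=cv2.imread('pics/s13.png')[60:180,230:330];b=cv2.imread('pics/w13.png')[120:320,180:347];cv2.imwrite('pics/c13.png',np.hstack([cv2.resize(a,(400,480),interpolation=2),cv2.resize(b,(400,480),interpolation=2)]))"
```

```text
clock: 18.23
tool_pos: [400.8, 170.9, 350.7]
eef_rot: [[0.529, 0.848, 0.001], [0.848, -0.529, 0.0], [0.001, 0.001, -1.0]]
wrist_force: [0.3, -0.4, -0.4]
width: 12.0
18.225 [400.83893427 170.93346416 350.70306832] [ 0.31661663 -0.38207998 -0.39770922]
```

View pics/c13.png

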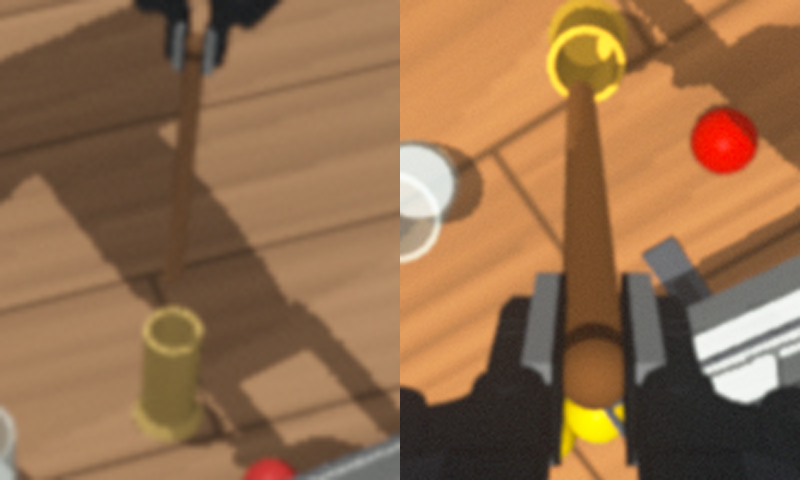

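```bash
python3 -c "
from h import *
W=cal('wrist');S=cal('scene');o=robot.get_obs();R=o['eef_rot']
k=2.395
t,e=tri((W,(180+180/k,120+88/k)),(S,(272.7,129.0)));print(t,e,R.T@(t-o['tool_pos']))
r,e=tri((W,(180+187/k,120+63/k)),(S,(273.0,142.1)));print(r,e)
d=r-t;p=o['tool_pos']+d;print(d);go(p[0],p[1],350,58)
print(plane(W,(180+187/k,120+63/k),110),plane(S,(273,142.1),110))"
```

```text
[395.44186957 165.65090895 171.64533099] [0.3, 0.3] [ -7.36224728  -1.82723849 178.82697772]
[396.56889779 168.77590041 109.69125699] [0.1, 0.1]
[  1.12702822   3.12499146 -61.954074  ]
shift [0.0032, -0.0007, 0.0005] turn 0.0 yaw0 58.0 t 18.325
[396.57774685 168.94152615 110.        ] [396.7395205  168.55082698 110.        ]
```

```bash
python3 -m inch '[[[0.003,-0.0005,0.01],0,1],[[0.003,-0.0005,0.03],0,1],[[0.003,-0.0005,0.055],0,1],[[0.003,-0.0005,0.075],0,1],[[0.003,-0.0005,0.09],0,1],[[0.003,-0.0005,0.09],0,1]]'; python3 -m inch '[[[0,0,0.015],0,1],[[0,0,0.03],0,1],[[0,0,0.045],0,1],[[0,0,0.06],0,1],[[0,0,0.068],0,1],[[0,0,0.07],0,1],[[0,0,0.07],0,1]]'
python3 snap.py 14
```

```text
clock: 19.08
tool_pos: [400.0, 173.6, 258.0]
eef_rot: [[0.529, 0.849, -0.003], [0.849, -0.529, -0.001], [-0.002, -0.002, -1.0]]
wrist_force: [-0.6, 0.8, -0.1]
width: 11.8
clock: 19.95
tool_pos: [401.3, 173.9, 190.3]
eef_rot: [[0.529, 0.849, 0.0], [0.849, -0.529, 0.0], [0.0, 0.0, -1.0]]
wrist_force: [1.1, -0.1, 0.1]
width: 11.9
19.95 [401.30533467 173.86108702 190.26446946] [ 1.07048831 -0.11466545  0.11845848]
```

View pics/c14.png

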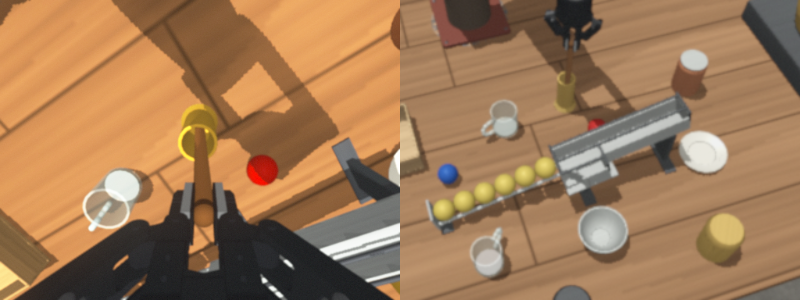

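```bash
python3 -m inch '[[[0,0,0.003],0,1],[[0,0,0.003],0,0.9],[[0,0,0.003],0,0.7],[[0,0,0.003],0,0.5],[[0,0,0.003],0,0.3],[[0,0,0.003],0,0.0],[[0,0,0.003],0,0],[[0,0,0.003],0,0]]'; python3 snap.py 15
```

```text
clock: 21.05
tool_pos: [401.1, 173.8, 187.0]
eef_rot: [[0.529, 0.849, -0.0], [0.849, -0.529, 0.0], [0.0, -0.0, -1.0]]
wrist_force: [-0.3, -0.2, 0.8]
width: 85.2
21.05 [401.06416081 173.82508879 187.00138694] [-0.34181352 -0.19586747  0.8258628 ]
```

View pics/c15.png

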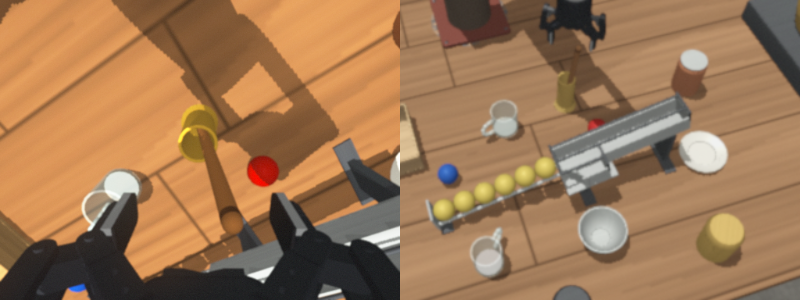

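The stick is back and standing in the holder. Now to lemon 1 at the run end.

```bash
python3 -m inch '[[[0,0,-0.05],0,0],[[0,0,-0.1],0,0],[[0,0,-0.14],0,0],[[0,0,-0.14],0,0],[[0,0,-0.14],0,0]]'; python3 -c "
from h import *
go(560,-100,250,30);go(627,-204,160,2.2)"
```

```text
clock: 21.78
tool_pos: [400.9, 173.7, 326.3]
eef_rot: [[0.529, 0.849, -0.001], [0.849, -0.529, -0.0], [-0.001, -0.0, -1.0]]
wrist_force: [0.7, -0.2, 0.0]
width: 85.8
shift [-0.1481, 0.2799, 0.0763] turn 28.1 yaw0 58.1 t 21.775
shift [-0.2008, 0.3918, 0.1662] turn 55.9 yaw0 58.1 t 21.775
```

```bash
python3 -m inch '[[[-0.03,0.05,0],10,0],[[-0.06,0.1,0],20,0],[[-0.09,0.16,0.01],30,0],[[-0.12,0.22,0.04],40,0],[[-0.15,0.28,0.076],50,0],[[-0.18,0.33,0.11],56,0],[[-0.2,0.37,0.14],56,0],[[-0.2008,0.392,0.166],56,0],[[-0.2008,0.392,0.166],56,0],[[-0.2008,0.392,0.166],56,0]]'; python3 snap.py 16; python3 -c "
from h import *
im=robot.get_image('top');cv2.imwrite('pics/t16.png',im[:,:,::-1])"
```

```text
clock: 23.02
tool_pos: [626.6, -203.3, 159.8]
eef_rot: [[0.999, 0.036, -0.002], [0.036, -0.999, 0.001], [-0.002, -0.002, -1.0]]
wrist_force: [-0.1, 0.2, 0.5]
width: 85.5
23.025 [ 626.58226581 -203.25261805  159.76039998] [-0.10480741  0.21404292  0.48939556]
```

View pics/w16.png

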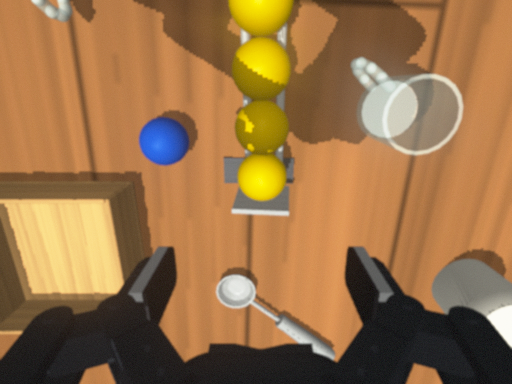

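View pics/t16.png

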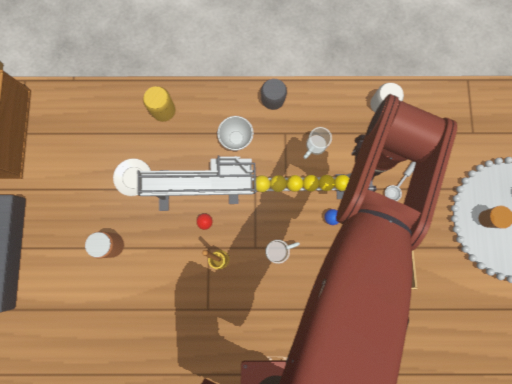

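```bash
python3 -c "
from h import *
W=cal('wrist');T=cal('top')
print(tri((W,(262,177)),(T,(343,182.8))))
print('mug',plane(W,(421,113),75),plane(T,(319,139),75),plane(W,(360,65),40),'blue',plane(W,(164,140),25))
print('next',tri((W,(261.5,126)),(T,(327.5,182.8))))
go(627,-204,60,2.2);go(627,-204,33,2.2)"
```

```text
(array([ 630.25024055, -212.75661557,   30.20530983]), [1.4, 1.4])
mug [ 764.70927626 -137.74188254   75.        ] [ 756.23186527 -133.00363376   75.        ] [717.2630087 -99.0331896  40.       ] blue [ 525.8147565  -178.70052309   25.        ]
next (array([ 627.20549243, -158.66196889,   47.56027454]), [1.3, 1.3])
shift [-0.0016, 0.0005, 0.1036] turn -0.1 yaw0 2.1 t 23.175
shift [-0.0017, 0.0004, 0.1306] turn -0.1 yaw0 2.1 t 23.175
```

```bash
python3 -c "
from h import *
W=cal('wrist');T=cal('top')
o=robot.get_obs()
im=cv2.imread('pics/w16.png')[:,:,::-1].copy()
print([b for b in blobs(yellow(im),200)])
print(plane(W,(262,177),48),plane(T,(343,182.8),48), proj(W,(627,-204,48)))"; python3 -m inch '[[[-0.0005,0.0005,0.04],0,0],[[-0.0005,0.0005,0.08],0,0],[[-0.0005,0.0005,0.1],0,0],[[-0.0005,0.0005,0.115],0,0],[[-0.0005,0.0005,0.128],0,0],[[-0.0005,0.0005,0.128],0,0]]'
```

```text
[([261.1, 94.5], [228, 0, 66, 200, 8628])]
[ 630.27136064 -208.69110132   48.        ] [ 626.48454973 -206.92227338   48.        ] [258.96179883 172.46767139]
clock: 23.92
tool_pos: [626.8, -204.3, 32.6]
eef_rot: [[0.999, 0.036, -0.001], [0.036, -0.999, 0.0], [-0.001, -0.0, -1.0]]
wrist_force: [0.3, 0.0, -0.5]
width: 85.2
```

```bash
python3 -m inch '[[[0.001,0.002,0],0,0],[[0.001,0.002,0],0,0.2],[[0.001,0.002,0],0,0.4],[[0.001,0.002,0],0,0.7],[[0.001,0.002,0],0,1],[[0.001,0.002,0],0,1],[[0.001,0.002,0],0,1]]'; python3 -m inch '[[[0,0,-0.02],0,1],[[0,0,-0.05],0,1],[[0,0,-0.09],0,1],[[0,0,-0.12],0,1],[[0,0,-0.12],0,1]]'; python3 snap.py 17;python3 -c "
from h import *
go(375,-345,150,2.2);go(375,-345,45,2.2)"
```

```text
clock: 24.8
tool_pos: [632.1, -208.9, 40.3]
eef_rot: [[0.999, 0.036, 0.009], [0.036, -0.999, -0.005], [0.008, 0.005, -1.0]]
wrist_force: [-5.2, 0.5, 26.7]
width: 0.2
clock: 25.42
tool_pos: [630.1, -207.2, 156.8]
eef_rot: [[0.999, 0.036, 0.006], [0.036, -0.999, -0.003], [0.006, 0.003, -1.0]]
wrist_force: [-0.3, -0.2, -0.3]
width: 0.1
25.425 [ 630.10443332 -207.20826951  156.77643693] [-0.31584222 -0.21758483 -0.32830796]
shift [-0.2576, 0.1296, 0.0025] turn -0.1 yaw0 2.1 t 25.525
shift [-0.2576, 0.1296, 0.1075] turn -0.1 yaw0 2.1 t 25.525
```

View pics/c17.png

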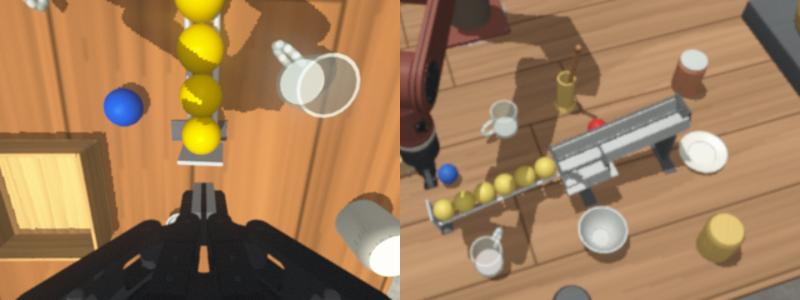

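The fingers closed above the equator and slipped off. The pads sit about 7 mm back at 50 mm opening, so I need a lower TCP. The lemon stayed in place. I'll re-measure it.

```bash
python3 -c "
from h import *
a=cv2.imread('pics/w17.png')[90:220,180:340];b=cv2.imread('pics/s17.png')[220:280,140:240]
cv2.imwrite('pics/c17.png',np.hstack([cv2.resize(a,(480,390),interpolation=2),cv2.resize(b,(320,390),interpolation=2)]))
cv2.imwrite('pics/e17.png',cv2.resize(b,(700,420),interpolation=2))"
```

```text
(no output)
```

View pics/c17.png

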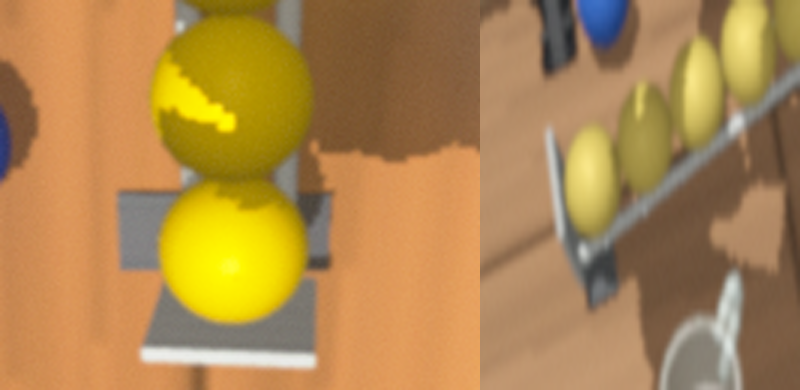

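View pics/e17.png

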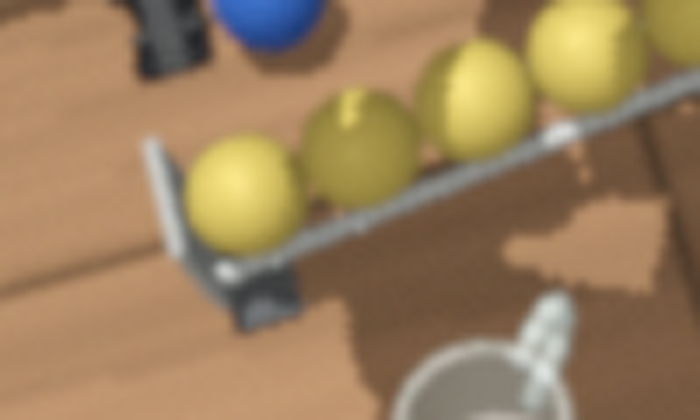

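```bash
python3 -c "
from h import *
W=cal('wrist');S=cal('scene');T=cal('top')
print(robot.get_obs()['tool_pos'])
print('e',tri((W,(257.3,173.0)),(S,(174.5,247.5)),(T,(342.5,182.7))))
print('2',tri((W,(257.,122.3)),(S,(191,240.8))))
print('footcorner',tri((W,(289.7,178)),(S,(182.6,262))),tri((W,(289.7,178)),(S,(182.6,265))))
for z in (0,10,20): print(z,[plane(W,p,z).round(0) for p in ((219,178.5),(290,178),(290,154))])
"
```

```text
[ 627.78994402 -206.2107621   152.45890082]
e (array([ 625.75136402, -205.59807832,   46.56229572]), [1.7, 0.9, 1.3])
2 (array([ 622.39561937, -155.90277421,   51.55310699]), [0.9, 0.9])
footcorner (array([ 662.55338265, -204.32435424,   27.80574827]), [10.3, 10.3]) (array([ 664.57378739, -207.8521495 ,   13.33731689]), [11.2, 11.2])
0 [array([ 581., -226.,    0.]), array([ 662., -223.,    0.]), array([ 660., -194.,    0.])]
10 [array([ 582., -223.,   10.]), array([ 661., -220.,   10.]), array([ 659., -192.,   10.])]
20 [array([ 583., -220.,   20.]), array([ 660., -217.,   20.]), array([ 658., -190.,   20.])]
```

```bash
python3 -m inch '[[[-0.0015,-0.001,0],0,0.15],[[-0.0015,-0.001,0],0,0.15],[[-0.0015,-0.001,0],0,0.15],[[-0.0015,-0.001,0.04],0,0.15],[[-0.0015,-0.001,0.08],0,0.15],[[-0.0015,-0.001,0.1],0,0.15],[[-0.0015,-0.001,0.118],0,0.15],[[-0.0015,-0.001,0.13],0,0.15],[[-0.0015,-0.001,0.13],0,0.15]]'; python3 -m inch '[[[0,0,0],0,0.3],[[0,0,0],0,0.4],[[0,0,0],0,0.45],[[0,0,0],0,0.5],[[0,0,0],0,0.5]]'
```

```text
clock: 26.65
tool_pos: [626.4, -205.4, 22.5]
eef_rot: [[0.999, 0.036, -0.001], [0.036, -0.999, 0.0], [-0.001, -0.0, -1.0]]
wrist_force: [-0.4, 0.2, 0.4]
width: 72.6
clock: 27.28
tool_pos: [627.6, -205.7, 24.0]
eef_rot: [[0.999, 0.036, 0.002], [0.036, -0.999, -0.001], [0.002, 0.001, -1.0]]
wrist_force: [1.3, -0.4, 3.8]
width: 42.9
```

```bash
python3 snap.py 18;python3 -c "
from h import *
b=cv2.imread('pics/s18.png')[200:280,120:240]
cv2.imwrite('pics/e18.png',cv2.resize(b,(720,480),interpolation=2))"
```

```text
27.275 [ 627.62498648 -205.73925649   24.04037536] [ 1.34809264 -0.38206046  3.82804034]
```

View pics/w18.png

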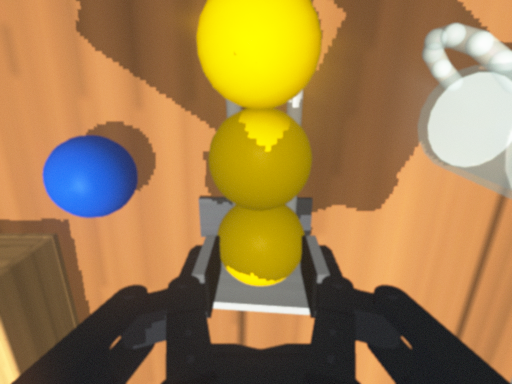

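View pics/e18.png

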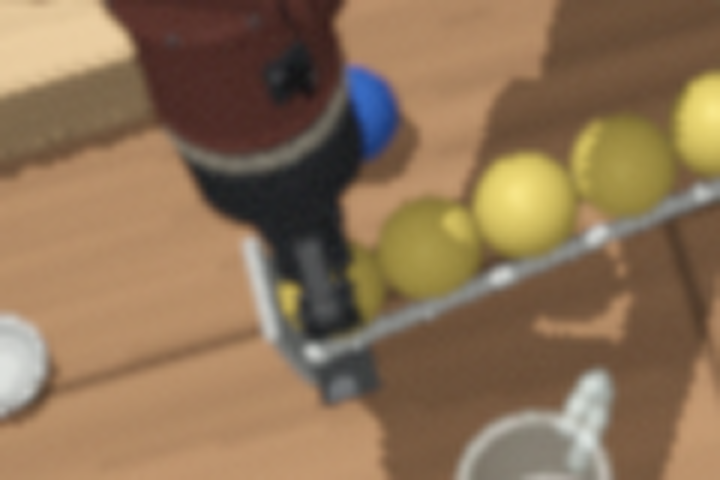

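```bash
python3 -m inch '[[[0,0,0],0,0.55],[[0,0,0],0,0.6]]'; python3 -m inch '[[[0,0,0],0,0.6],[[0,0,0],0,0.6]]'
```

```text
clock: 27.62
tool_pos: [627.7, -205.8, 24.3]
eef_rot: [[0.999, 0.036, 0.002], [0.036, -0.999, -0.001], [0.002, 0.001, -1.0]]
wrist_force: [1.7, 0.6, 6.8]
width: 40.3
clock: 27.88
tool_pos: [627.7, -205.8, 24.3]
eef_rot: [[0.999, 0.036, 0.002], [0.036, -0.999, -0.001], [0.002, 0.001, -1.0]]
wrist_force: [2.1, 0.6, 7.3]
width: 40.2
```

```bash
python3 -c "
from h import *
S=cal('scene');p,d=ray(S,(120+325/6-.5,200+335/6-.5))
for x in (648,655,662):
    print(p+d*(x-p[0])/d[0])
p,d=ray(S,(120+325/6-.5,200+243/6-.5));print(p+d*(655-p[0])/d[0])
"; python3 -m inch '[[[0,0,-0.005],0,0.65],[[0,0,-0.01],0,0.65],[[0,0,-0.01],0,0.65]]';python3 snap.py 19;python3 -c "
from h import *
b=cv2.imread('pics/s19.png')[200:280,120:240]
cv2.imwrite('pics/e19.png',cv2.resize(b,(720,480),interpolation=2))"
```

```text
[ 648.         -213.88865795   44.96615835]
[ 655.         -212.91009788   59.62943551]
[ 662.         -211.93153782   74.29271267]
[ 655.         -197.98619175  148.49458852]
clock: 28.25
tool_pos: [626.3, -205.7, 33.0]
eef_rot: [[0.999, 0.036, -0.0], [0.036, -0.999, -0.0], [-0.0, -0.0, -1.0]]
wrist_force: [-0.0, -1.2, -1.3]
width: 40.6
28.25 [ 626.26349846 -205.65447114   32.95576133] [-0.00883577 -1.24258604 -1.31657717]
```

View pics/w19.png

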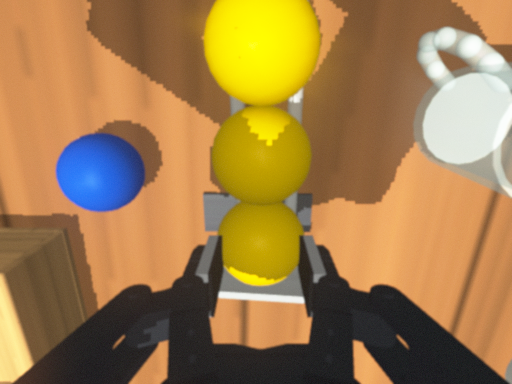

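View pics/e19.png

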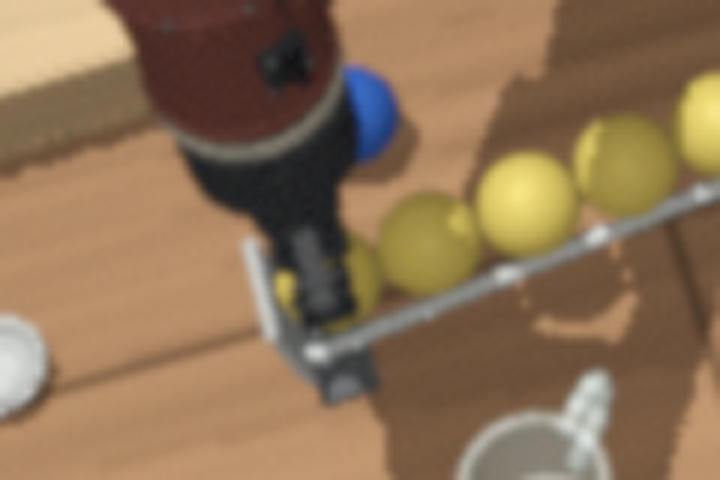

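The lemon rose with the gripper, so the grip holds. I keep lifting.

```bash
python3 -m inch '[[[0,0,-0.015],0,0.8],[[0,0,-0.04],0,0.8],[[0,0,-0.08],0,0.8],[[0,0,-0.11],0,0.8],[[0,0,-0.11],0,0.8]]';python3 snap.py 20;python3 -c "
from h import *
cv2.imwrite('pics/t20.png',robot.get_image('top')[:,:,::-1])
go(370,-345,150,2.2);go(370,-345,45,2.2)"
```

```text
clock: 28.98
tool_pos: [629.0, -206.1, 147.7]
eef_rot: [[0.999, 0.036, 0.007], [0.036, -0.999, -0.003], [0.007, 0.003, -1.0]]
wrist_force: [1.0, -0.3, -0.3]
width: 40.2
28.975 [ 629.01150255 -206.12058714  147.7201591 ] [ 1.00467043 -0.33378884 -0.33865189]
shift [-0.2607, 0.1308, -0.0079] turn -0.1 yaw0 2.1 t 29.125
shift [-0.2605, 0.1309, 0.0971] turn -0.1 yaw0 2.1 t 29.125
```

View pics/c20.png

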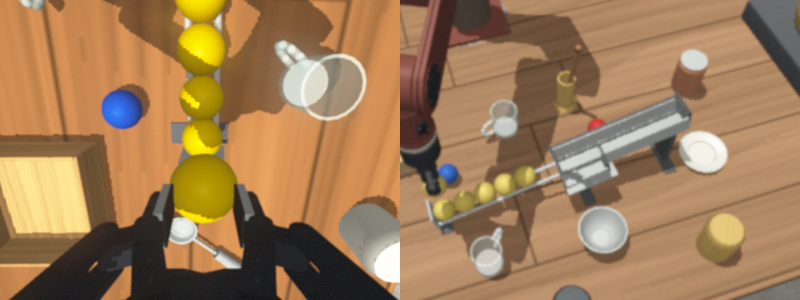

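View pics/t20.png

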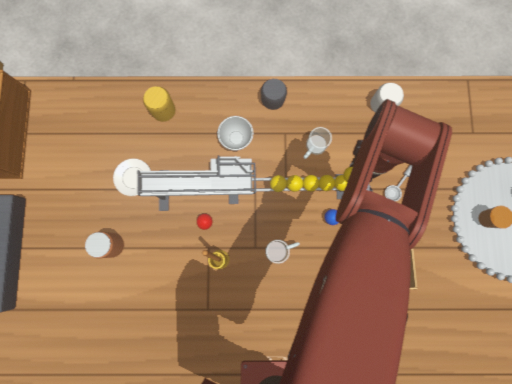

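```bash
python3 -m inch '[[[-0.02,0.01,-0.005],0,0.8],[[-0.06,0.03,-0.008],0,0.8],[[-0.11,0.055,-0.008],0,0.8],[[-0.16,0.08,-0.008],0,0.8],[[-0.21,0.105,-0.008],0,0.8],[[-0.24,0.12,-0.008],0,0.8],[[-0.26,0.13,-0.008],0,0.8],[[-0.26,0.13,-0.008],0,0.8],[[-0.26,0.13,-0.008],0,0.8]]';python3 snap.py 21
```

```text
clock: 30.25
tool_pos: [371.5, -344.0, 150.0]
eef_rot: [[0.999, 0.036, -0.001], [0.036, -0.999, 0.002], [-0.001, -0.002, -1.0]]
wrist_force: [0.6, 0.5, -0.9]
width: 40.5
30.25 [ 371.47862539 -343.97878918  150.02677018] [ 0.63797402  0.45086623 -0.85458125]
```

View pics/w21.png

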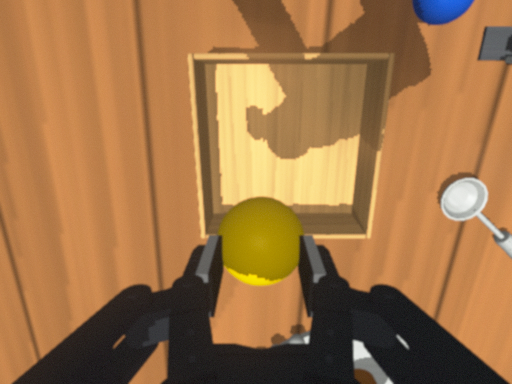

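View pics/s21.png

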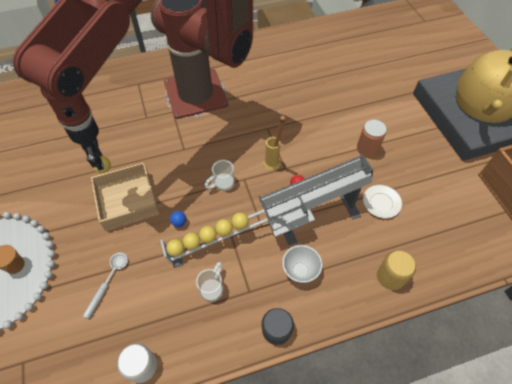

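```bash
python3 -c "
from h import *
W=cal('wrist')
q=[plane(W,p,60) for p in ((191,56),(392,56),(370,236),(206,236))];print(np.round(q),np.mean(q,0))
S=cal('scene');q=[plane(S,p,60) for p in ((91.3,177.5),(143,164.5),(157,205),(101,221))];print(np.round(q),np.mean(q,0))
go(395,-316,40,2.2)"
```

```text
[[ 311. -240.   60.]
 [ 475. -234.   60.]
 [ 483. -399.   60.]
 [ 320. -405.   60.]] [ 397.34161343 -319.57425029   60.        ]
[[ 318. -404.   60.]
 [ 318. -241.   60.]
 [ 480. -227.   60.]
 [ 483. -393.   60.]] [ 399.86227633 -316.060894     60.        ]
shift [0.0241, -0.027, 0.1105] turn -0.1 yaw0 2.1 t 30.35
```

```bash
python3 -m inch '[[[0.002,0.006,0.03],0,0.8],[[0.002,0.006,0.07],0,0.8],[[0.002,0.006,0.1],0,0.8],[[0.002,0.006,0.118],0,0.8],[[0.002,0.006,0.122],0,0.8],[[0.002,0.006,0.122],0,0.6],[[0.002,0.006,0.122],0,0.4],[[0.002,0.006,0.122],0,0.25],[[0.002,0.006,0.122],0,0.2],[[0.002,0.006,0.1],0,0.2],[[0.002,0.006,0.05],0,0.2],[[0.002,0.006,-0.01],0,0.2]]';python3 snap.py 22; python3 -c "
from h import *
go(626.5,-205.5,150,2.2);go(626.5,-205.5,22,2.2)"
```

```text
clock: 31.85
tool_pos: [372.8, -349.8, 161.4]
eef_rot: [[0.999, 0.036, -0.002], [0.036, -0.999, 0.002], [-0.002, -0.002, -1.0]]
wrist_force: [0.8, -1.5, 0.7]
width: 68.3
31.85 [ 372.84737557 -349.8164205   161.43020334] [ 0.80002073 -1.52730568  0.70165645]
shift [0.2547, -0.1404, 0.0197] turn -0.1 yaw0 2.1 t 31.95
shift [0.2537, -0.1418, 0.1477] turn -0.1 yaw0 2.1 t 31.95
```

View pics/c22.png

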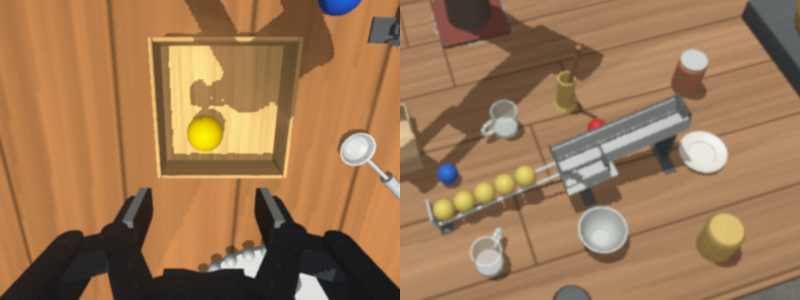

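Lemon 1 is in the box. The queue has slid down, so I repeat at the run end.

```bash
python3 -m inch '[[[0.04,-0.02,0],0,0.15],[[0.1,-0.055,0.0],0,0.15],[[0.16,-0.09,0.01],0,0.15],[[0.22,-0.125,0.02],0,0.15],[[0.254,-0.141,0.02],0,0.15],[[0.254,-0.141,0.02],0,0.15],[[0.254,-0.141,0.02],0,0.15]]';python3 snap.py 23; python3 -c "
from h import *
W=cal('wrist');print(proj(W,(626.2,-205.5,46.6)),proj(cal('scene'),(626.2,-205.5,46.6)));go(626.5,-205.5,22.5,2.2)"
```

```text
clock: 32.83
tool_pos: [621.9, -200.5, 140.3]
eef_rot: [[0.999, 0.037, -0.001], [0.037, -0.999, 0.0], [-0.001, -0.0, -1.0]]
wrist_force: [0.0, 0.2, -0.5]
width: 72.6
32.825 [ 621.89487856 -200.54810686  140.28708996] [ 0.0085752   0.17681713 -0.47814095]
[265.38881536 182.28931519] [174.86969627 247.5217393 ]
shift [0.0049, 0.0041, 0.1186] turn -0.2 yaw0 2.0 t 32.925
```

View pics/w23.png

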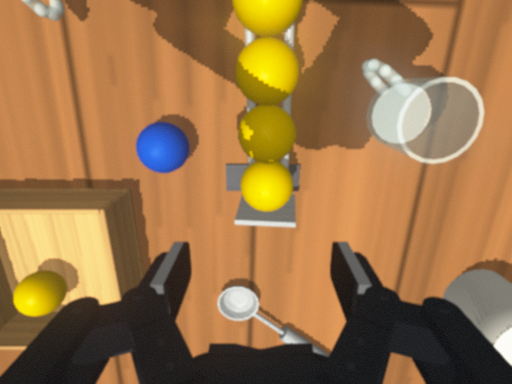

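```bash
python3 -m inch '[[[0.005,0.005,0.01],0,0.15],[[0.005,0.005,0.04],0,0.15],[[0.005,0.005,0.08],0,0.15],[[0.005,0.005,0.1],0,0.15],[[0.005,0.005,0.118],0,0.15],[[0.005,0.005,0.118],0,0.15],[[0.005,0.005,0.118],0,0.15]]'; python3 -m inch '[[[0,0,0],0,0.3],[[0,0,0],0,0.4],[[0,0,0],0,0.45],[[0,0,0],0,0.5],[[0,0,0],0,0.55],[[0,0,0],0,0.6],[[0,0,0],0,0.65]]'; python3 -m inch '[[[0,0,-0.005],0,0.65],[[0,0,-0.01],0,0.7],[[0,0,-0.02],0,0.8],[[0,0,-0.05],0,0.8],[[0,0,-0.09],0,0.8],[[0,0,-0.125],0,0.8],[[0,0,-0.13],0,0.8],[[0,0,-0.13],0,0.8]]';python3 snap.py 24;python3 -c "
from h import *
go(425,-290,150,2.2)"
```

```text
clock: 33.8
tool_pos: [628.6, -205.9, 24.3]
eef_rot: [[0.999, 0.036, 0.002], [0.036, -0.999, -0.001], [0.002, 0.001, -1.0]]
wrist_force: [0.1, 0.5, 0.4]
width: 73.1
clock: 34.67
tool_pos: [627.9, -205.5, 23.8]
eef_rot: [[0.999, 0.036, 0.001], [0.036, -0.999, -0.0], [0.001, 0.0, -1.0]]
wrist_force: [-1.5, 1.0, 5.7]
width: 41.0
clock: 35.67
tool_pos: [627.5, -205.2, 152.8]
eef_rot: [[0.999, 0.036, 0.0], [0.036, -0.999, 0.0], [0.0, -0.0, -1.0]]
wrist_force: [0.4, -1.3, -1.6]
width: 40.7
35.675 [ 627.45342542 -205.20665832  152.80164052] [ 0.40585369 -1.32567589 -1.64435341]
shift [-0.2044, 0.0779, 0.0014] turn -0.1 yaw0 2.1 t 35.775
```

View pics/c24.png

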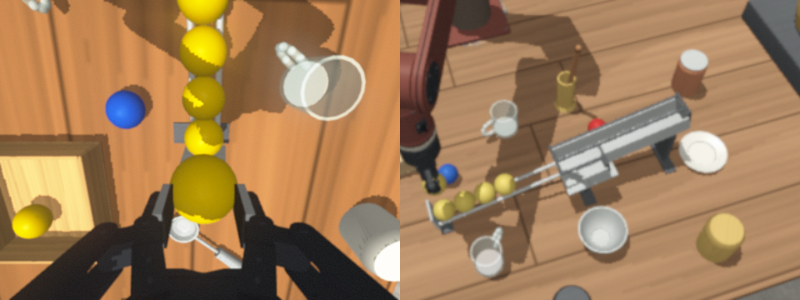

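```bash
python3 -m inch '[[[-0.02,0.008,0],0,0.8],[[-0.06,0.02,0],0,0.8],[[-0.11,0.04,0],0,0.8],[[-0.16,0.06,0],0,0.8],[[-0.19,0.072,0],0,0.8],[[-0.204,0.078,0],0,0.8],[[-0.204,0.078,0],0,0.8],[[-0.204,0.078,0],0,0.8]]'; python3 snap.py 25
```

```text
clock: 36.78
tool_pos: [427.3, -290.3, 152.7]
eef_rot: [[0.999, 0.037, 0.0], [0.037, -0.999, 0.0], [0.0, -0.0, -1.0]]
wrist_force: [0.1, -0.1, -0.9]
width: 40.5
36.775 [ 427.32161333 -290.32076492  152.74118752] [ 0.13833121 -0.07237865 -0.91462633]
```

View pics/c25.png

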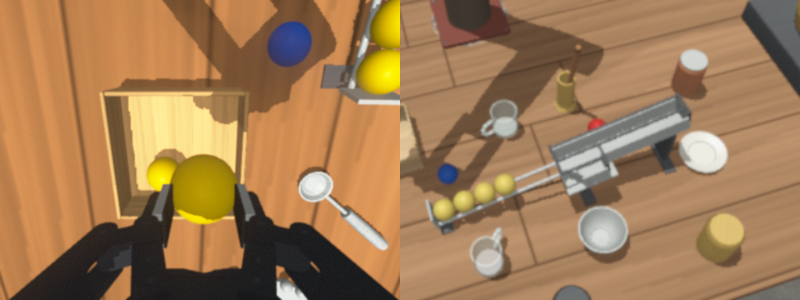

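```bash
python3 -c "
from h import *
W=cal('wrist')
print([plane(W,(u*1.28,v*1.28),60).round(0) for u,v in ((105,92),(248,92),(242,218),(118,218))],plane(W,(160*1.28,173*1.28),30))"
```

```text
[array([ 314., -238.,   60.]), array([ 475., -232.,   60.]), array([ 484., -400.,   60.]), array([ 315., -406.,   60.])] [ 368.26635925 -351.00304024   30.        ]
```

```bash
python3 -m inch '[[[0.0,0.0,0.03],0,0.8],[[0.0,0.0,0.07],0,0.8],[[0,0,0.1],0,0.8],[[0,0,0.118],0,0.8],[[0,0,0.12],0,0.8],[[0,0,0.12],0,0.6],[[0,0,0.12],0,0.4],[[0,0,0.12],0,0.25],[[0,0,0.12],0,0.2],[[0,0,0.1],0,0.2],[[0,0,0.05],0,0.2],[[0,0,0],0,0.15]]';python3 snap.py 26; python3 -c "
from h import *
go(627,-206,150,2.2)"
```

```text
clock: 38.38
tool_pos: [426.1, -290.4, 154.1]
eef_rot: [[0.999, 0.036, -0.001], [0.036, -0.999, 0.001], [-0.001, -0.001, -1.0]]
wrist_force: [0.2, -1.3, 0.4]
width: 72.4
38.375 [ 426.11659391 -290.40784277  154.09715768] [ 0.235756   -1.29500954  0.41038657]
shift [0.2001, -0.0807, 0.011] turn -0.1 yaw0 2.1 t 38.475
```

View pics/c26.png

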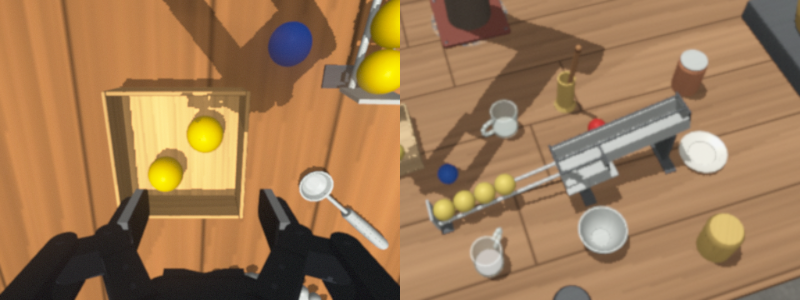

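```bash
python3 -m inch '[[[0.03,-0.012,0],0,0.15],[[0.08,-0.03,0],0,0.15],[[0.13,-0.055,0],0,0.15],[[0.17,-0.07,0],0,0.15],[[0.2,-0.081,0],0,0.15],[[0.2,-0.081,0],0,0.15],[[0.2,-0.081,0],0,0.15],[[0.2,-0.081,0.03],0,0.15]]';python3 snap.py 27; python3 -c "
from h import *
print(proj(cal('wrist'),(626.5,-206,46.6)));go(627,-206,22.5,2.2)"
```

```text
clock: 39.48
tool_pos: [624.7, -204.3, 125.9]
eef_rot: [[0.999, 0.035, 0.005], [0.035, -0.999, -0.003], [0.005, 0.003, -1.0]]
wrist_force: [1.7, -0.6, -0.1]
width: 72.6
39.475 [ 624.71093364 -204.33451244  125.85600752] [ 1.70361166 -0.64348498 -0.08927215]
[268.31112229 189.91084955]
shift [0.0074, 0.0042, 0.0968] turn -0.2 yaw0 2.0 t 39.575
```

View pics/w27.png

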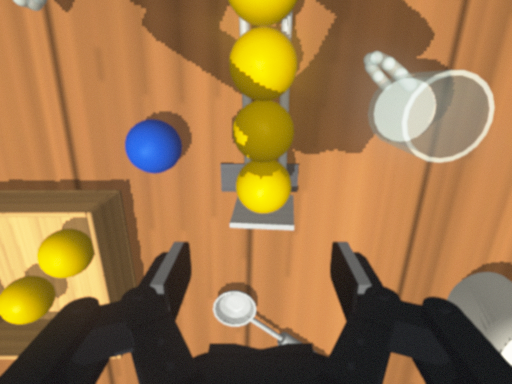

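```bash
python3 -m inch '[[[0,0,0.0],0,0.15],[[0,0,0.0],0,0.15]]'; python3 -m inch '[[[0,0,0.04],0,0.15],[[0,0,0.07],0,0.15],[[0,0,0.09],0,0.15],[[0,0,0.1],0,0.15],[[0,0,0.1],0,0.15]]'
```

```text
clock: 39.83
tool_pos: [623.9, -203.3, 124.6]
eef_rot: [[0.999, 0.035, 0.002], [0.035, -0.999, -0.001], [0.002, 0.001, -1.0]]
wrist_force: [0.9, -0.3, 1.1]
width: 72.6
clock: 40.45
tool_pos: [623.5, -202.7, 23.0]
eef_rot: [[0.999, 0.036, -0.0], [0.036, -0.999, 0.0], [-0.0, -0.0, -1.0]]
wrist_force: [0.1, -0.5, 0.5]
width: 72.7
```

Shift 3.5 mm in x and 3 mm in y before closing.

```bash
python3 -m inch '[[[0.0035,0.003,0],0,0.15],[[0.0035,0.003,0],0,0.3],[[0.0035,0.003,0],0,0.4],[[0.0035,0.003,0],0,0.45],[[0.0035,0.003,0],0,0.5],[[0.0035,0.003,0],0,0.55],[[0.0035,0.003,0],0,0.6],[[0.0035,0.003,0],0,0.65],[[0.0035,0.003,0],0,0.65]]'; python3 -m inch '[[[0,0,-0.005],0,0.65],[[0,0,-0.01],0,0.7],[[0,0,-0.02],0,0.8],[[0,0,-0.05],0,0.8],[[0,0,-0.09],0,0.8],[[0,0,-0.125],0,0.8],[[0,0,-0.13],0,0.8],[[0,0,-0.13],0,0.8]]';python3 snap.py 28;python3 -c "
from h import *
go(372,-285,150,2.2)"
```

```text
clock: 41.58
tool_pos: [627.7, -205.6, 23.9]
eef_rot: [[0.999, 0.036, 0.001], [0.036, -0.999, -0.0], [0.001, 0.0, -1.0]]
wrist_force: [-0.4, 1.0, 5.0]
width: 40.9
clock: 42.58
tool_pos: [626.9, -205.3, 152.7]
eef_rot: [[0.999, 0.036, -0.0], [0.036, -0.999, 0.0], [-0.0, -0.0, -1.0]]
wrist_force: [0.2, -0.1, -0.6]
width: 40.6
42.575 [ 626.86661586 -205.25902807  152.73536033] [ 0.19245378 -0.11974531 -0.61662622]
shift [-0.2566, 0.0709, 0.0015] turn -0.1 yaw0 2.1 t 42.675
```

View pics/c28.png

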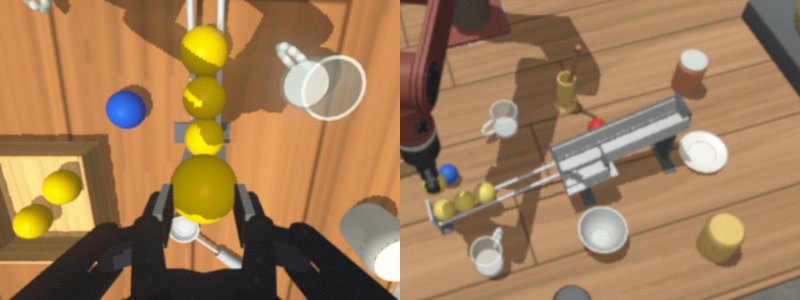

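```bash
python3 -m inch '[[[-0.02,0.005,0],0,0.8],[[-0.06,0.015,0],0,0.8],[[-0.11,0.03,0],0,0.8],[[-0.16,0.04,0],0,0.8],[[-0.2,0.05,0],0,0.8],[[-0.24,0.056,0],0,0.8],[[-0.264,0.058,0],0,0.8],[[-0.264,0.058,0],0,0.8],[[-0.264,0.058,0],0,0.8]]'; python3 snap.py 29
```

```text
clock: 43.8
tool_pos: [365.6, -272.6, 152.4]
eef_rot: [[0.999, 0.036, -0.0], [0.036, -0.999, 0.001], [-0.0, -0.001, -1.0]]
wrist_force: [-0.2, -0.0, -0.9]
width: 40.7
43.8 [ 365.56993486 -272.63815464  152.36105331] [-0.2288996  -0.00905478 -0.9424108 ]
```

View pics/c29.png

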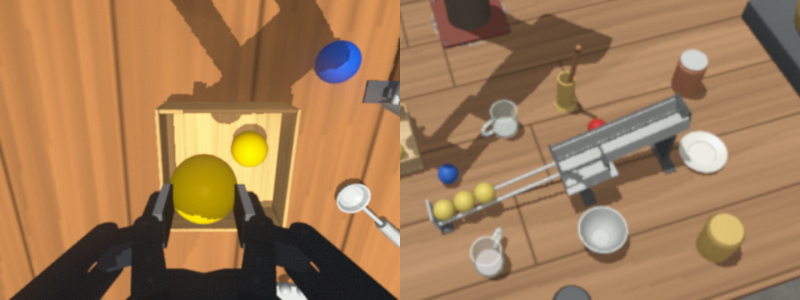

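```bash
python3 -c "
from h import *
W=cal('wrist')
print([plane(W,(u*1.28,v*1.28),60).round(0) for u,v in ((158,110),(298,106))],plane(W,(250*1.28,148*1.28),30))"
```

```text
[array([ 312., -239.,   60.]), array([ 473., -228.,   60.])] [ 429.60865421 -291.33239303   30.        ]
```

```bash
python3 -m inch '[[[0.0,0.002,0.03],0,0.8],[[0.0,0.002,0.07],0,0.8],[[0,0.002,0.095],0,0.8],[[0,0.002,0.107],0,0.8],[[0,0.002,0.107],0,0.7],[[0,0.002,0.107],0,0.55],[[0,0.002,0.107],0,0.45],[[0,0.002,0.107],0,0.38],[[0,0.002,0.107],0,0.36],[[0,0.002,0.09],0,0.36],[[0,0,0.05],0,0.3],[[0,0,0],0,0.15]]';python3 snap.py 30; python3 -c "
from h import *
go(627,-206,123,2.2)"
```

```text
clock: 45.4
tool_pos: [364.5, -272.1, 153.2]
eef_rot: [[0.999, 0.036, -0.002], [0.036, -0.999, 0.002], [-0.002, -0.002, -1.0]]
wrist_force: [1.0, -1.8, 0.2]
width: 72.5
45.4 [ 364.51722228 -272.05271028  153.21295543] [ 0.95953321 -1.8498142   0.1693557 ]
shift [0.2609, -0.0609, 0.0376] turn -0.1 yaw0 2.1 t 45.5
```

View pics/c30.png

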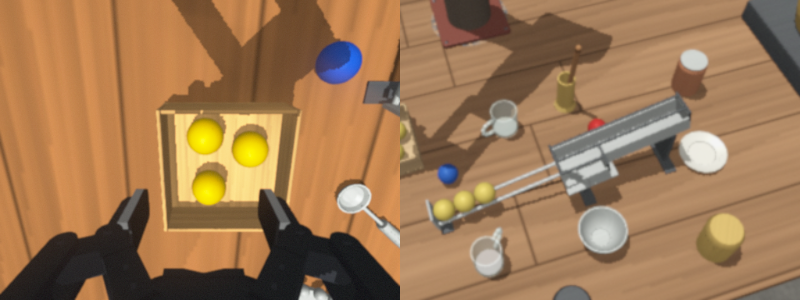

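Three lemons are in the box. Next is the fourth.

```bash
python3 -m inch '[[[0.03,-0.007,0],0,0.15],[[0.08,-0.018,0],0,0.15],[[0.13,-0.03,0],0,0.15],[[0.18,-0.042,0],0,0.15],[[0.22,-0.051,0],0,0.15],[[0.25,-0.06,0.0],0,0.15],[[0.2615,-0.061,0.0],0,0.15],[[0.2615,-0.061,0.03],0,0.15],[[0.2615,-0.061,0.03],0,0.15],[[0.2615,-0.061,0.03],0,0.15]]';python3 snap.py 31; python3 -c "
from h import *
print(proj(cal('wrist'),(626.5,-206,46.6)));go(627,-206,22.5,2.2)"
```

```text
clock: 46.75
tool_pos: [624.1, -203.1, 123.5]
eef_rot: [[0.999, 0.035, -0.0], [0.035, -0.999, -0.0], [-0.0, 0.0, -1.0]]
wrist_force: [0.6, -0.4, 1.4]
width: 72.4
46.75 [ 624.07019168 -203.06336036  123.52000458] [ 0.56877969 -0.37181521  1.37992547]
[262.16525175 186.48039529]
shift [0.0018, 0.0027, 0.1021] turn -0.2 yaw0 2.0 t 46.85
```

View pics/w31.png

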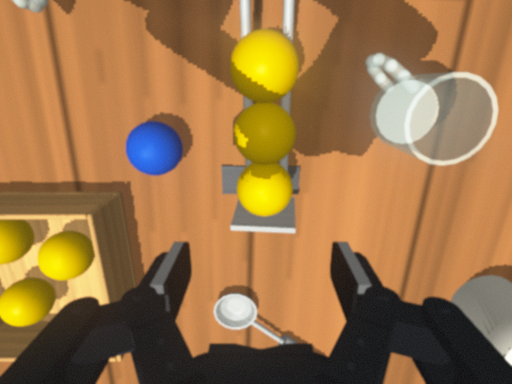

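```bash
python3 -m inch '[[[0.003,0.003,0.01],0,0.15],[[0.003,0.003,0.04],0,0.15],[[0.003,0.003,0.07],0,0.15],[[0.003,0.003,0.09],0,0.15],[[0.003,0.003,0.101],0,0.15],[[0.003,0.003,0.101],0,0.15],[[0.003,0.003,0.101],0,0.15]]'; python3 -m inch '[[[0,0,0],0,0.3],[[0,0,0],0,0.4],[[0,0,0],0,0.45],[[0,0,0],0,0.5],[[0,0,0],0,0.55],[[0,0,0],0,0.6],[[0,0,0],0,0.65],[[0,0,0],0,0.65]]'; python3 -m inch '[[[0,0,-0.005],0,0.65],[[0,0,-0.01],0,0.7],[[0,0,-0.02],0,0.8],[[0,0,-0.05],0,0.8],[[0,0,-0.09],0,0.8],[[0,0,-0.125],0,0.8],[[0,0,-0.13],0,0.8],[[0,0,-0.13],0,0.8]]';python3 snap.py 32;python3 -c "
from h import *
go(432,-355,152,2.2)"
```

```text
clock: 47.72
tool_pos: [628.6, -205.9, 23.3]
eef_rot: [[0.999, 0.036, 0.002], [0.036, -0.999, -0.001], [0.002, 0.001, -1.0]]
wrist_force: [0.4, 0.2, 0.0]
width: 72.6
clock: 48.72
tool_pos: [627.9, -205.6, 22.9]
eef_rot: [[0.999, 0.036, 0.001], [0.036, -0.999, -0.0], [0.001, 0.0, -1.0]]
wrist_force: [-1.1, 0.9, 5.7]
width: 41.7
clock: 49.72
tool_pos: [627.4, -205.3, 151.8]
eef_rot: [[0.999, 0.036, 0.0], [0.036, -0.999, 0.0], [0.0, -0.0, -1.0]]
wrist_force: [-0.9, -0.9, -1.6]
width: 41.5
49.725 [ 627.43194915 -205.3370083   151.79662348] [-0.91935993 -0.88864007 -1.58544849]
shift [-0.1997, 0.143, -0.0018] turn -0.1 yaw0 2.1 t 49.825
```

View pics/c32.png

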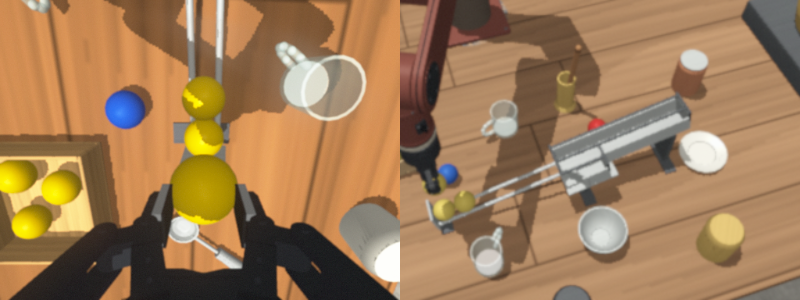

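```bash
python3 -m inch '[[[-0.02,0.014,0],0,0.8],[[-0.06,0.04,0],0,0.8],[[-0.11,0.075,0],0,0.8],[[-0.15,0.11,0],0,0.8],[[-0.18,0.13,0],0,0.8],[[-0.197,0.148,0],0,0.8],[[-0.197,0.148,0],0,0.8],[[-0.197,0.148,0],0,0.8],[[-0.197,0.148,0],0,0.8]]'; python3 snap.py 33
```

```text
clock: 50.95
tool_pos: [436.5, -359.5, 151.4]
eef_rot: [[0.999, 0.037, -0.0], [0.037, -0.999, 0.001], [-0.0, -0.001, -1.0]]
wrist_force: [0.3, 0.1, -0.2]
width: 41.5
50.95 [ 436.48848448 -359.48351798  151.39770387] [ 0.32913113  0.06527725 -0.19409612]
```

View pics/c33.png

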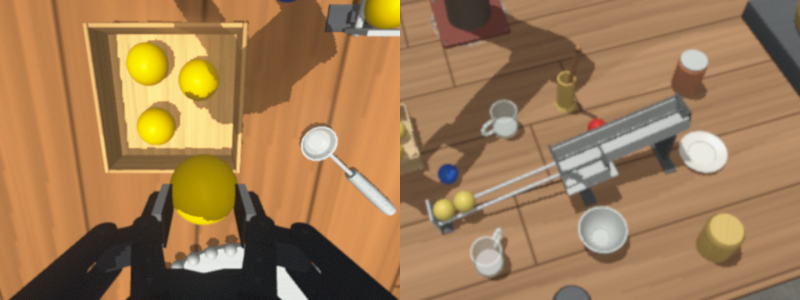

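```bash
python3 -c "
from h import *
W=cal('wrist')
print([plane(W,(u*1.28,v*1.28),60).round(0) for u,v in ((87,25),(246,23),(240,170),(106,171))],[plane(W,(u*1.28,v*1.28),30).round(0) for u,v in ((147,63),(198,79),(156,126))])
go(434,-360,50,2.2)"
```

```text
[array([ 312., -241.,   60.]), array([ 475., -233.,   60.]), array([ 484., -398.,   60.]), array([ 315., -405.,   60.])] [array([ 365., -275.,   30.]), array([ 427., -291.,   30.]), array([ 374., -352.,   30.])]
shift [-0.0026, 0.0003, 0.1017] turn -0.1 yaw0 2.1 t 51.05
```

```bash
python3 -m inch '[[[0,0,0.03],0,0.8],[[0,0,0.07],0,0.8],[[0,0,0.09],0,0.8],[[0,0,0.101],0,0.8],[[0,0,0.101],0,0.7],[[0,0,0.101],0,0.55],[[0,0,0.101],0,0.45],[[0,0,0.101],0,0.38],[[0,0,0.101],0,0.36],[[0,0,0.09],0,0.36],[[0,0,0.05],0,0.3],[[0,0,0],0,0.15]]';python3 snap.py 34; python3 -c "
from h import *
go(627,-206,123,2.2)"
```

```text
clock: 52.55
tool_pos: [435.4, -359.7, 152.6]
eef_rot: [[0.999, 0.036, -0.002], [0.036, -0.999, 0.002], [-0.001, -0.002, -1.0]]
wrist_force: [0.1, 0.0, 0.3]
width: 72.5
52.55 [ 435.35639532 -359.73713415  152.62405107] [0.09033459 0.02895983 0.31070696]
shift [0.1931, -0.1513, 0.037] turn -0.1 yaw0 2.1 t 52.65
```

View pics/c34.png

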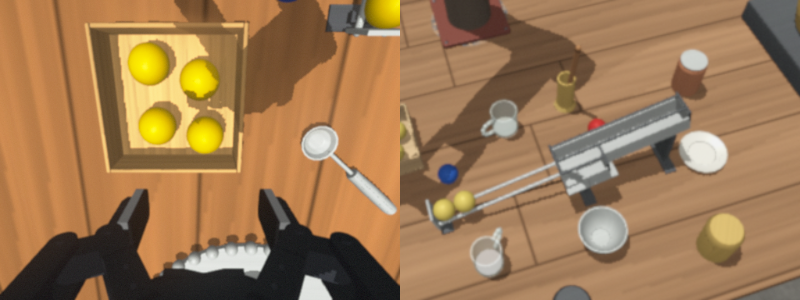

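```bash
python3 -m inch '[[[0.03,-0.02,0],0,0.15],[[0.08,-0.06,0],0,0.15],[[0.13,-0.1,0],0,0.15],[[0.17,-0.13,0],0,0.15],[[0.19,-0.148,0],0,0.15],[[0.194,-0.151,0],0,0.15],[[0.194,-0.151,0.03],0,0.15],[[0.194,-0.151,0.03],0,0.15],[[0.194,-0.151,0.03],0,0.15]]';python3 snap.py 35; python3 -c "
from h import *
print(proj(cal('wrist'),(626.5,-206,46.6)));go(627.5,-206,22.5,2.2)"
```

```text
clock: 53.78
tool_pos: [624.1, -203.4, 122.7]
eef_rot: [[0.999, 0.035, 0.0], [0.035, -0.999, -0.0], [0.0, 0.0, -1.0]]
wrist_force: [-0.4, 0.5, 0.8]
width: 72.8
53.775 [ 624.12938687 -203.4243578   122.69999894] [-0.40888264  0.47572055  0.78235732]
[262.15633163 186.57774333]
shift [0.0023, 0.0025, 0.1011] turn -0.2 yaw0 2.0 t 53.875
```

View pics/w35.png

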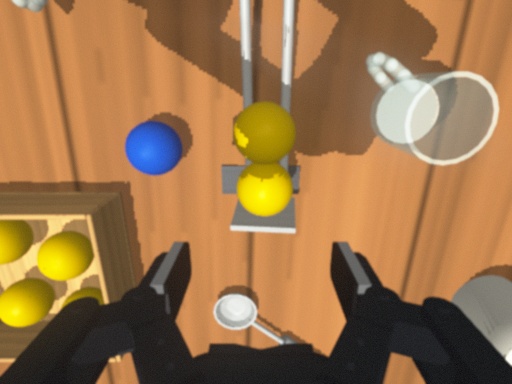

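```bash
python3 -m inch '[[[0.003,0.003,0.01],0,0.15],[[0.003,0.003,0.04],0,0.15],[[0.003,0.003,0.07],0,0.15],[[0.003,0.003,0.09],0,0.15],[[0.003,0.003,0.1],0,0.15],[[0.003,0.003,0.1],0,0.15],[[0.003,0.003,0.1],0,0.15]]'; python3 -m inch '[[[0,0,0],0,0.3],[[0,0,0],0,0.4],[[0,0,0],0,0.45],[[0,0,0],0,0.5],[[0,0,0],0,0.55],[[0,0,0],0,0.6],[[0,0,0],0,0.65],[[0,0,0],0,0.65]]'; python3 -m inch '[[[0,0,-0.005],0,0.65],[[0,0,-0.01],0,0.7],[[0,0,-0.02],0,0.8],[[0,0,-0.05],0,0.8],[[0,0,-0.09],0,0.8],[[0,0,-0.125],0,0.8],[[0,0,-0.13],0,0.8],[[0,0,-0.13],0,0.8]]';python3 snap.py 36;python3 -c "
from h import *
go(400,-320,152,2.2)"
```

```text
clock: 54.75
tool_pos: [628.6, -205.9, 23.4]
eef_rot: [[0.999, 0.036, 0.002], [0.036, -0.999, -0.001], [0.002, 0.001, -1.0]]
wrist_force: [-0.5, 0.3, 0.3]
width: 72.3
clock: 55.75
tool_pos: [627.8, -205.6, 22.9]
eef_rot: [[0.999, 0.036, 0.0], [0.036, -0.999, -0.0], [0.0, 0.0, -1.0]]
wrist_force: [-1.3, 0.9, 5.1]
width: 41.9
clock: 56.75
tool_pos: [627.4, -205.4, 151.8]
eef_rot: [[0.999, 0.036, -0.0], [0.036, -0.999, -0.0], [-0.0, 0.0, -1.0]]
wrist_force: [0.4, -0.1, -0.4]
width: 42.0
56.75 [ 627.42346065 -205.35168088  151.77735551] [ 0.35324894 -0.06204502 -0.39548944]
shift [-0.2304, 0.1069, -0.0016] turn -0.1 yaw0 2.1 t 56.85
```

View pics/c36.png

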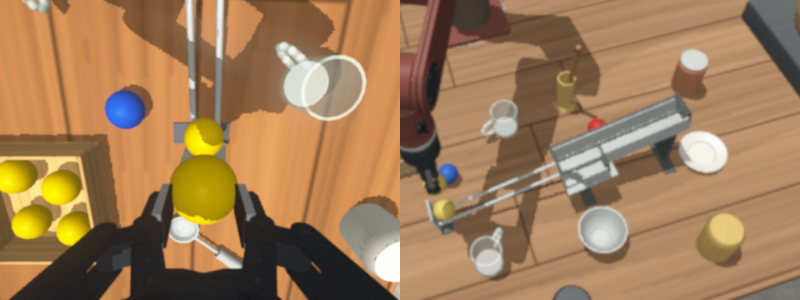

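```bash
python3 -m inch '[[[-0.02,0.01,0],0,0.8],[[-0.06,0.03,0],0,0.8],[[-0.11,0.055,0],0,0.8],[[-0.16,0.08,0],0,0.8],[[-0.2,0.096,0],0,0.8],[[-0.225,0.105,0],0,0.8],[[-0.235,0.105,0],0,0.8],[[-0.235,0.105,0],0,0.8],[[-0.235,0.105,0],0,0.8]]'; python3 snap.py 37
```

```text
clock: 57.98
tool_pos: [397.2, -318.3, 151.7]
eef_rot: [[0.999, 0.037, 0.0], [0.037, -0.999, 0.0], [0.0, -0.0, -1.0]]
wrist_force: [1.1, -0.1, -1.0]
width: 41.9
57.975 [ 397.24972614 -318.31157642  151.7403035 ] [ 1.0557273  -0.07240905 -1.0349888 ]
```

View pics/c37.png

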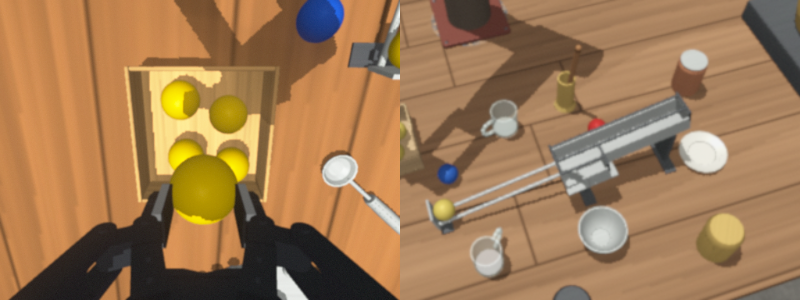

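```bash
python3 -c "
from h import *
W=cal('wrist')
print([plane(W,(u*1.28,v*1.28),60).round(0) for u,v in ((126,69),(279,69))],[plane(W,(u*1.28,v*1.28),30).round(0) for u,v in ((181,100),(228,114),(186,156),(233,164))])"
python3 -m inch '[[[0,0,0.03],0,0.8],[[0,0,0.06],0,0.8],[[0,0,0.08],0,0.8],[[0,0,0.09],0,0.8],[[0,0,0.093],0,0.8],[[0,0,0.093],0,0.7],[[0,0,0.093],0,0.55],[[0,0,0.093],0,0.45],[[0,0,0.093],0,0.38],[[0,0,0.093],0,0.3],[[0,0,0.05],0,0.3],[[0,0,0],0,0.15]]';python3 snap.py 38; python3 -c "
from h import *
go(627,-206,123,2.2)"
```

```text
[array([ 310., -241.,   60.]), array([ 476., -235.,   60.])] [array([ 367., -276.,   30.]), array([ 428., -292.,   30.]), array([ 375., -352.,   30.]), array([ 440., -361.,   30.])]
clock: 59.58
tool_pos: [395.7, -318.0, 151.9]
eef_rot: [[0.999, 0.036, -0.002], [0.036, -0.999, 0.002], [-0.002, -0.002, -1.0]]
wrist_force: [0.6, -0.8, -0.0]
width: 72.2
59.575 [ 395.6769628  -318.01203388  151.94705038] [ 0.60452409 -0.80504095 -0.04847836]
shift [0.2313, -0.108, 0.0363] turn -0.1 yaw0 2.1 t 59.675
```

View pics/c38.png

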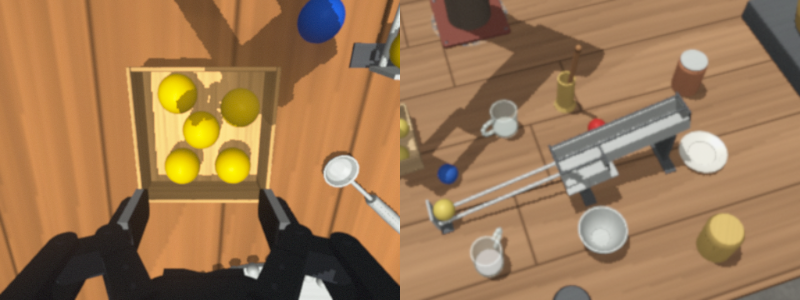

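Five lemons are in the box, in a single layer. Last one next.

```bash
python3 -m inch '[[[0.03,-0.014,0],0,0.15],[[0.08,-0.037,0],0,0.15],[[0.13,-0.06,0],0,0.15],[[0.18,-0.084,0],0,0.15],[[0.22,-0.103,0],0,0.15],[[0.232,-0.108,0],0,0.15],[[0.232,-0.108,0.03],0,0.15],[[0.232,-0.108,0.03],0,0.15],[[0.232,-0.108,0.03],0,0.15]]';python3 snap.py 39; python3 -c "
from h import *
print(proj(cal('wrist'),(626.5,-206,46.6)));go(627.5,-206,22.5,2.2)"
```

```text
clock: 60.8
tool_pos: [624.0, -203.2, 122.4]
eef_rot: [[0.999, 0.035, -0.0], [0.035, -0.999, -0.0], [-0.0, 0.0, -1.0]]
wrist_force: [0.4, -0.3, -0.1]
width: 72.6
60.8 [ 624.00145219 -203.15059973  122.41002273] [ 0.43388592 -0.25569858 -0.13159636]
[262.2303455 186.6808334]
shift [0.0024, 0.0026, 0.101] turn -0.2 yaw0 2.0 t 60.9
```

View pics/w39.png

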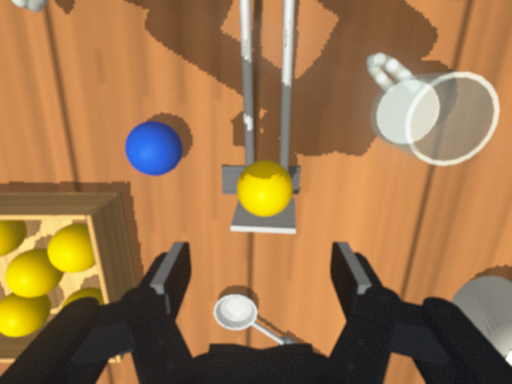

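```bash
python3 -m inch '[[[0.003,0.003,0.01],0,0.15],[[0.003,0.003,0.04],0,0.15],[[0.003,0.003,0.07],0,0.15],[[0.003,0.003,0.09],0,0.15],[[0.003,0.003,0.1],0,0.15],[[0.003,0.003,0.1],0,0.15],[[0.003,0.003,0.1],0,0.15]]'; python3 -m inch '[[[0,0,0],0,0.3],[[0,0,0],0,0.4],[[0,0,0],0,0.45],[[0,0,0],0,0.5],[[0,0,0],0,0.55],[[0,0,0],0,0.6],[[0,0,0],0,0.65],[[0,0,0],0,0.65]]'; python3 -m inch '[[[0,0,-0.005],0,0.65],[[0,0,-0.01],0,0.7],[[0,0,-0.02],0,0.8],[[0,0,-0.05],0,0.8],[[0,0,-0.09],0,0.8],[[0,0,-0.125],0,0.8],[[0,0,-0.13],0,0.8],[[0,0,-0.13],0,0.8]]';python3 snap.py 40;python3 -c "
from h import *
W=cal('wrist',dict(eef_rot=np.array([[.999,.036,-.002],[.036,-.999,.002],[-.002,-.002,-1]]),tool_pos=np.array([395.7,-318,151.9])))
print([plane(W,(u*1.28,v*1.28),30).round(0) for u,v in ((177,92),(240,107),(201,129),(182,166),(233,165))])
go(445,-325,152,2.2)"
```

```text
clock: 61.78
tool_pos: [628.6, -205.9, 23.4]
eef_rot: [[0.999, 0.036, 0.002], [0.036, -0.999, -0.001], [0.002, 0.001, -1.0]]
wrist_force: [-0.2, 0.2, 0.2]
width: 72.5
clock: 62.78
tool_pos: [627.8, -205.6, 22.9]
eef_rot: [[0.999, 0.036, 0.0], [0.036, -0.999, -0.0], [0.0, 0.0, -1.0]]
wrist_force: [-2.2, 0.6, 6.0]
width: 41.9
clock: 63.78
tool_pos: [627.4, -205.4, 151.8]
eef_rot: [[0.999, 0.036, -0.0], [0.036, -0.999, -0.0], [-0.0, 0.0, -1.0]]
wrist_force: [0.3, -0.4, -1.9]
width: 41.3
63.775 [ 627.41152025 -205.36560272  151.792902  ] [ 0.31178839 -0.3906854  -1.94631472]
[array([ 360., -266.,   30.]), array([ 441., -282.,   30.]), array([ 392., -312.,   30.]), array([ 367., -366.,   30.]), array([ 438., -362.,   30.])]
shift [-0.1856, 0.1135, -0.0017] turn -0.1 yaw0 2.1 t 63.875
```

View pics/c40.png

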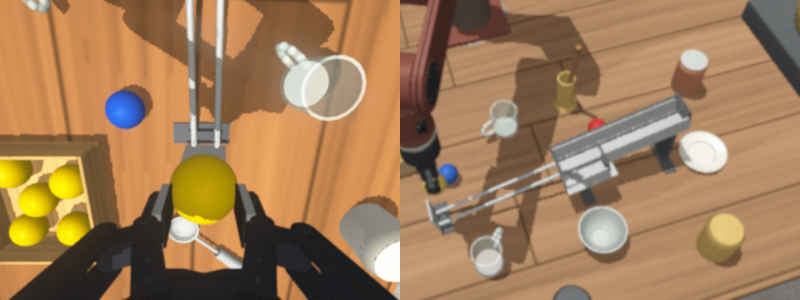

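```bash
python3 -m inch '[[[-0.02,0.012,0],0,0.8],[[-0.06,0.035,0],0,0.8],[[-0.11,0.065,0],0,0.8],[[-0.15,0.09,0],0,0.8],[[-0.175,0.105,0],0,0.8],[[-0.188,0.11,0],0,0.8],[[-0.188,0.11,0],0,0.8],[[-0.188,0.11,0],0,0.8],[[-0.188,0.11,0],0,0.8]]'; python3 snap.py 41
```

```text
clock: 65.0
tool_pos: [444.5, -321.5, 151.9]
eef_rot: [[0.999, 0.037, 0.0], [0.037, -0.999, 0.0], [0.0, -0.0, -1.0]]
wrist_force: [-0.6, -0.0, -0.0]
width: 41.8
65.0 [ 444.48975767 -321.46888379  151.88031946] [-0.55400241 -0.04187662 -0.01214048]
```

View pics/c41.png

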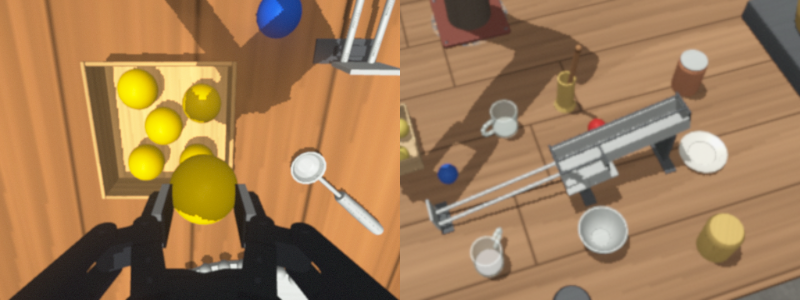

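```bash
python3 -m inch '[[[-0.001,0,0.03],0,0.8],[[-0.001,0,0.06],0,0.8],[[-0.001,0,0.08],0,0.8],[[-0.001,0,0.09],0,0.8],[[-0.001,0,0.09],0,0.8],[[-0.001,0,0.09],0,0.7],[[-0.001,0,0.09],0,0.55],[[-0.001,0,0.09],0,0.45],[[-0.001,0,0.09],0,0.4],[[-0.001,0,0.085],0,0.36],[[-0.001,0,0.05],0,0.3],[[-0.001,0,0],0,0.15]]';python3 snap.py 42
```

```text
clock: 66.6
tool_pos: [441.6, -321.2, 151.6]
eef_rot: [[0.999, 0.036, -0.003], [0.036, -0.999, 0.003], [-0.003, -0.003, -1.0]]
wrist_force: [0.8, -0.3, 0.2]
width: 72.8
66.6 [ 441.5932764  -321.21088793  151.64098169] [ 0.79192238 -0.31772368  0.19283851]
```

View pics/c42.png

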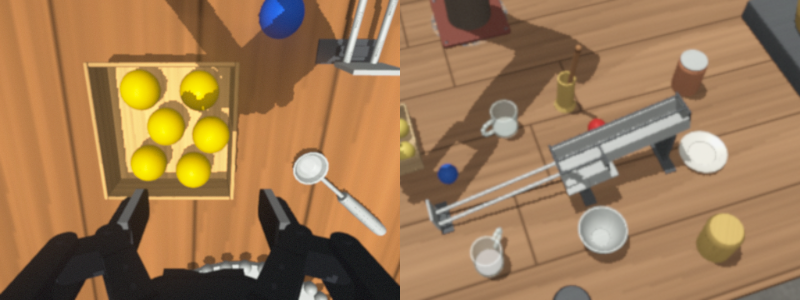

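All six are in the box. I raise clear and make a final comparison with the start.

```bash
python3 -m inch '[[[0,0,-0.05],0,0.15],[[0,0,-0.1],0,0.15],[[0,0,-0.12],0,0.15],[[0,0,-0.12],0,0.15],[[0,0,-0.12],0,0.15],[[0,0,-0.12],0,0.15],[[0,0,-0.12],0,0.15]]';python3 snap.py 43; python3 -c "
from h import *
t=robot.get_image('top')[:,:,::-1];cv2.imwrite('pics/t43.png',t)
s=cv2.imread('pics/s43.png');s0=cv2.imread('pics/scene0.png');d=cv2.absdiff(s,s0).max(2)
t0=cv2.imread('pics/top0.png');dt=cv2.absdiff(t,t0).max(2)
cv2.imwrite('pics/d43.png',np.vstack([np.hstack([cv2.resize(s,(400,300)),cv2.cvtColor(cv2.resize(d,(400,300)),8)]),np.hstack([cv2.resize(t,(400,300)),cv2.cvtColor(cv2.resize(dt,(400,300)),8)])]))"
```

```text
clock: 67.58
tool_pos: [442.2, -321.8, 270.5]
eef_rot: [[0.999, 0.036, -0.002], [0.036, -0.999, 0.002], [-0.002, -0.002, -1.0]]
wrist_force: [-0.6, -0.4, 0.5]
width: 72.4
67.575 [ 442.19010369 -321.78023338  270.49731575] [-0.55044898 -0.3819835   0.54940611]
```

View pics/d43.png

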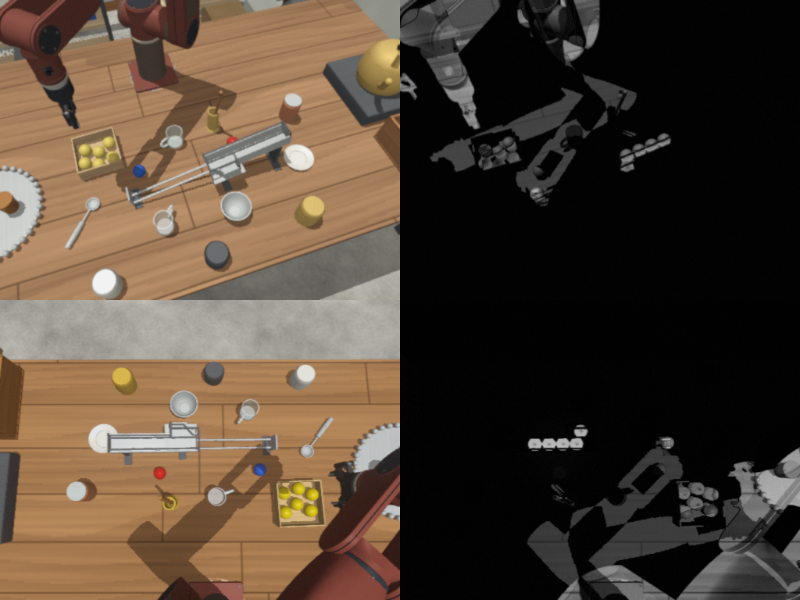

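View pics/c43.png

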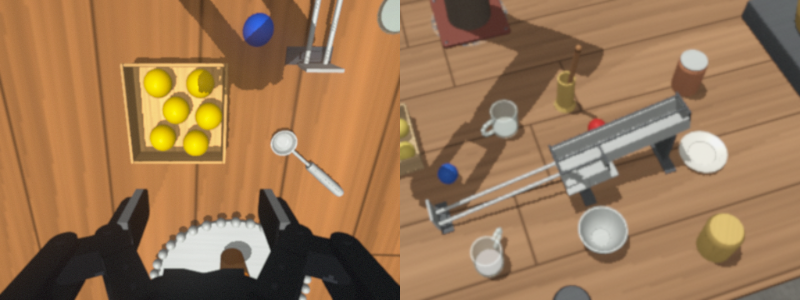

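The difference images show only the lemons, the stick's small change of lean, and arm and shadow. The other things have not moved. Handing in.

```bash
python3 -c "
from cell import robot
print(robot.get_obs()['clock'],robot.sign_off())"
```

```text
the job is handed in; nothing more can be done
67.725 None
```

The job is done and handed in at 67.7 s of the 210 s allowed. I freed the jam with the stick and all six lemons ran out onto the open rods. I then stood the stick back in its holder and put the lemons into the wooden box one at a time.

**Last checks:**
- **Lemons:** The wrist view showed all six lying in one layer in the box, and the run was empty.
- **Stick:** It is standing in the brass holder, leaning slightly differently from the start.
- **Other things:** Comparing the scene and top pictures with the start showed no movement of the mugs, bowl, tin, spoon, saucer, or the red and blue balls. The box showed no shift when I checked it on the way.

**What went wrong along the way:**
- **Slipped grasps:** My first grasp of the stick and my first grasp of a lemon both slipped off the top because the fingers were too high. They pressed with up to 29 N and displaced nothing, and both worked once I went lower.
- **Gripper reading:** The opening read about 41 mm on the 50 mm lemons. I never explained that, but every lemon stayed held.

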